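# Check the sauce jar caps and fill the crate's empty cells

### The job

Before the sauce jars standing on the counter are put away, try every cap: tighten each one that is slack until it will turn no further clockwise, and only then stand that jar upright in an empty cell of the divided crate, one jar to a cell, fully down on the crate floor. Put away all the jars on the counter, without knocking any over, lifting out the jars already in the crate or pushing the bowl and tub aside.

Things in the scene. Friction and masses are not known exactly. Their poses are not given: they have to be found in the camera images.
- jar1: Sauce jar to check and put away (5 or 6 of jar1..jar7 are present, all alike, right of the crate). Round clear glass, red sauce, paper label on its -x side; 66 mm across up to 64 mm, narrowing to the neck at 82 mm; 0.36 to 0.54 kg. Ribbed round red screw cap 52 mm across, 82 to 116 mm above the foot; the jar can be lifted by it. Origin: centre of the foot; z up.
- jar2: Sauce jar to check and put away (5 or 6 of jar1..jar7 are present, all alike, right of the crate). Round clear glass, red sauce, paper label on its -x side; 66 mm across up to 64 mm, narrowing to the neck at 82 mm; 0.36 to 0.54 kg. Ribbed round red screw cap 52 mm across, 82 to 116 mm above the foot; the jar can be lifted by it. Origin: centre of the foot; z up.
- jar3: Sauce jar to check and put away (5 or 6 of jar1..jar7 are present, all alike, right of the crate). Round clear glass, red sauce, paper label on its -x side; 66 mm across up to 64 mm, narrowing to the neck at 82 mm; 0.36 to 0.54 kg. Ribbed round red screw cap 52 mm across, 82 to 116 mm above the foot; the jar can be lifted by it. Origin: centre of the foot; z up.
- jar4: Sauce jar to check and put away (5 or 6 of jar1..jar7 are present, all alike, right of the crate). Round clear glass, red sauce, paper label on its -x side; 66 mm across up to 64 mm, narrowing to the neck at 82 mm; 0.36 to 0.54 kg. Ribbed round red screw cap 52 mm across, 82 to 116 mm above the foot; the jar can be lifted by it. Origin: centre of the foot; z up.
- jar5: Sauce jar to check and put away (5 or 6 of jar1..jar7 are present, all alike, right of the crate). Round clear glass, red sauce, paper label on its -x side; 66 mm across up to 64 mm, narrowing to the neck at 82 mm; 0.36 to 0.54 kg. Ribbed round red screw cap 52 mm across, 82 to 116 mm above the foot; the jar can be lifted by it. Origin: centre of the foot; z up.
- jar6: Sauce jar to check and put away (5 or 6 of jar1..jar7 are present, all alike, right of the crate). Round clear glass, red sauce, paper label on its -x side; 66 mm across up to 64 mm, narrowing to the neck at 82 mm; 0.36 to 0.54 kg. Ribbed round red screw cap 52 mm across, 82 to 116 mm above the foot; the jar can be lifted by it. Origin: centre of the foot; z up.
- jar7: Sauce jar to check and put away (5 or 6 of jar1..jar7 are present, all alike, right of the crate). Round clear glass, red sauce, paper label on its -x side; 66 mm across up to 64 mm, narrowing to the neck at 82 mm; 0.36 to 0.54 kg. Ribbed round red screw cap 52 mm across, 82 to 116 mm above the foot; the jar can be lifted by it. Origin: centre of the foot; z up.
- cap1 (a joint): Turn of jar1's cap on its jar, rad, growing clockwise from above (tightening). Zero mark and thread end differ from jar to jar, so a reading alone does not tell tight from slack. Slack: turns easily (0.02 N m, the jar stands still) 0.6 to 2.4 rad to a hard stop. Tight: turns under 0.05 rad. Beyond the stop the whole jar spins on the table, harmlessly. No spring; cannot come off.
- cap2 (a joint): Turn of jar2's cap on its jar, rad, growing clockwise from above (tightening). Zero mark and thread end differ from jar to jar, so a reading alone does not tell tight from slack. Slack: turns easily (0.02 N m, the jar stands still) 0.6 to 2.4 rad to a hard stop. Tight: turns under 0.05 rad. Beyond the stop the whole jar spins on the table, harmlessly. No spring; cannot come off.
- cap3 (a joint): Turn of jar3's cap on its jar, rad, growing clockwise from above (tightening). Zero mark and thread end differ from jar to jar, so a reading alone does not tell tight from slack. Slack: turns easily (0.02 N m, the jar stands still) 0.6 to 2.4 rad to a hard stop. Tight: turns under 0.05 rad. Beyond the stop the whole jar spins on the table, harmlessly. No spring; cannot come off.
- cap4 (a joint): Turn of jar4's cap on its jar, rad, growing clockwise from above (tightening). Zero mark and thread end differ from jar to jar, so a reading alone does not tell tight from slack. Slack: turns easily (0.02 N m, the jar stands still) 0.6 to 2.4 rad to a hard stop. Tight: turns under 0.05 rad. Beyond the stop the whole jar spins on the table, harmlessly. No spring; cannot come off.
- cap5 (a joint): Turn of jar5's cap on its jar, rad, growing clockwise from above (tightening). Zero mark and thread end differ from jar to jar, so a reading alone does not tell tight from slack. Slack: turns easily (0.02 N m, the jar stands still) 0.6 to 2.4 rad to a hard stop. Tight: turns under 0.05 rad. Beyond the stop the whole jar spins on the table, harmlessly. No spring; cannot come off.
- cap6 (a joint): Turn of jar6's cap on its jar, rad, growing clockwise from above (tightening). Zero mark and thread end differ from jar to jar, so a reading alone does not tell tight from slack. Slack: turns easily (0.02 N m, the jar stands still) 0.6 to 2.4 rad to a hard stop. Tight: turns under 0.05 rad. Beyond the stop the whole jar spins on the table, harmlessly. No spring; cannot come off.
- cap7 (a joint): Turn of jar7's cap on its jar, rad, growing clockwise from above (tightening). Zero mark and thread end differ from jar to jar, so a reading alone does not tell tight from slack. Slack: turns easily (0.02 N m, the jar stands still) 0.6 to 2.4 rad to a hard stop. Tight: turns under 0.05 rad. Beyond the stop the whole jar spins on the table, harmlessly. No spring; cannot come off.
- crate: Grey divided plastic crate, 182 mm (x) by 358 mm (y) and 60 mm tall, fixed to the table; 2 by 4 square cells, each 82 mm wide inside, walls and dividers 6 mm, inner floor 6 mm above the table. Origin: centre of the underside; x and y along its sides. Cell centres lie at x = -44 and +44 mm and y = -132, -44, +44 and +132 mm in its frame.
- stock1: A jar of the same shape, size and colour, already tightened and standing in one of the crate's cells; one or two of stock1..stock5 are present. Stays where it is. Origin: centre of its foot.
- stock2: A jar of the same shape, size and colour, already tightened and standing in one of the crate's cells; one or two of stock1..stock5 are present. Stays where it is. Origin: centre of its foot.
- stock3: A jar of the same shape, size and colour, already tightened and standing in one of the crate's cells; one or two of stock1..stock5 are present. Stays where it is. Origin: centre of its foot.
- stock4: A jar of the same shape, size and colour, already tightened and standing in one of the crate's cells; one or two of stock1..stock5 are present. Stays where it is. Origin: centre of its foot.
- stock5: A jar of the same shape, size and colour, already tightened and standing in one of the crate's cells; one or two of stock1..stock5 are present. Stays where it is. Origin: centre of its foot.
- dip_bowl: Bystander: small white ceramic bowl, 80 mm across, 35 mm tall, standing among the jars. Origin: centre of its foot.
- tub: Bystander: small closed white plastic tub, 76 mm across, 58 mm tall, standing among the jars. Origin: centre of its foot.
There are look-alikes about, which are no part of the job. What is shaped like the jar4 but turquoise is not meant. Leave any purple look-alike of the jar5 alone.

How it is judged:
At the end, for the whole second after the job is handed in: Every jar that was on the counter stands upright (within 0.1 rad) and at rest in a cell of the crate, its foot on the cell floor (within 6 mm), with its cap within 0.12 rad of the stop of its thread; the jars that were in the crate still stand in their cells (x of jar1 in the frame of crate between -0.085 and 0.085 m and y of jar1 in the frame of crate between -0.173 and 0.173 m and z of each of jar1, jar2, jar3, jar4, jar5, jar6, jar7, stock1, stock2, stock3, stock4, stock5 in the frame of crate below 0.012 m and angle between each of jar1, jar2, jar3, jar4, jar5, jar6, jar7, stock1, stock2, stock3, stock4, stock5's own z axis and vertical below 0.1 rad and linear speed of each of jar1, jar2, jar3, jar4, jar5, jar6, jar7 below 0.02 m/s and value of joint cap1 above 1.08 rad and x of jar2 in the frame of crate between -0.085 and 0.085 m and y of jar2 in the frame of crate between -0.173 and 0.173 m and value of joint cap2 above 3.48 rad and x of jar3 in the frame of crate between -0.085 and 0.085 m and y of jar3 in the frame of crate between -0.173 and 0.173 m and value of joint cap3 above 1.88 rad and x of jar4 in the frame of crate between -0.085 and 0.085 m and y of jar4 in the frame of crate between -0.173 and 0.173 m and value of joint cap4 above 3.18 rad and x of jar5 in the frame of crate between -0.085 and 0.085 m and y of jar5 in the frame of crate between -0.173 and 0.173 m and value of joint cap5 above 2.78 rad and x of jar6 in the frame of crate between -0.085 and 0.085 m and y of jar6 in the frame of crate between -0.173 and 0.173 m and value of joint cap6 above 2.68 rad and x of jar7 in the frame of crate between -0.085 and 0.085 m and y of jar7 in the frame of crate between -0.173 and 0.173 m and value of joint cap7 above 3.88 rad and x of stock1 in the frame of crate between -0.085 and 0.085 m and y of stock1 in the frame of crate between -0.173 and 0.173 m and x of stock2 in the frame of crate between -0.085 and 0.085 m and y of stock2 in the frame of crate between -0.173 and 0.173 m and x of stock3 in the frame of crate between -0.085 and 0.085 m and y of stock3 in the frame of crate between -0.173 and 0.173 m and x of stock4 in the frame of crate between -0.085 and 0.085 m and y of stock4 in the frame of crate between -0.173 and 0.173 m and x of stock5 in the frame of crate between -0.085 and 0.085 m and y of stock5 in the frame of crate between -0.173 and 0.173 m); the robot touches nothing.
It fails at once if a jar stands in the crate, let go, with its cap still slack ((x of jar1 in the frame of crate between -0.085 and 0.085 m and y of jar1 in the frame of crate between -0.173 and 0.173 m and z of jar1 in the frame of crate below 0.012 m and contact force between jar1 and the fingers below 0.05 N and value of joint cap1 below 1.08 rad) or (x of jar2 in the frame of crate between -0.085 and 0.085 m and y of jar2 in the frame of crate between -0.173 and 0.173 m and z of jar2 in the frame of crate below 0.012 m and contact force between jar2 and the fingers below 0.05 N and value of joint cap2 below 3.48 rad) or (x of jar3 in the frame of crate between -0.085 and 0.085 m and y of jar3 in the frame of crate between -0.173 and 0.173 m and z of jar3 in the frame of crate below 0.012 m and contact force between jar3 and the fingers below 0.05 N and value of joint cap3 below 1.88 rad) or (x of jar4 in the frame of crate between -0.085 and 0.085 m and y of jar4 in the frame of crate between -0.173 and 0.173 m and z of jar4 in the frame of crate below 0.012 m and contact force between jar4 and the fingers below 0.05 N and value of joint cap4 below 3.18 rad) or (x of jar5 in the frame of crate between -0.085 and 0.085 m and y of jar5 in the frame of crate between -0.173 and 0.173 m and z of jar5 in the frame of crate below 0.012 m and contact force between jar5 and the fingers below 0.05 N and value of joint cap5 below 2.78 rad) or (x of jar6 in the frame of crate between -0.085 and 0.085 m and y of jar6 in the frame of crate between -0.173 and 0.173 m and z of jar6 in the frame of crate below 0.012 m and contact force between jar6 and the fingers below 0.05 N and value of joint cap6 below 2.68 rad) or (x of jar7 in the frame of crate between -0.085 and 0.085 m and y of jar7 in the frame of crate between -0.173 and 0.173 m and z of jar7 in the frame of crate below 0.012 m and contact force between jar7 and the fingers below 0.05 N and value of joint cap7 below 3.88 rad)).
It fails at once if a jar that was already in the crate is lifted or taken out of its cell (distance of any of stock1, stock2, stock3, stock4, stock5 from where it was at the start of the episode above 0.03 m).
It fails at once if the bowl or tub is pushed aside (more than 6 cm) (distance of any of dip_bowl, tub from where it was at the start of the episode above 0.06 m).
It fails at once if a jar is knocked over (angle between any of jar1, jar2, jar3, jar4, jar5, jar6, jar7's own z axis and vertical above 0.8 rad).
Of jar1, jar2, jar3, jar4, jar5, jar6, jar7 only 5 to 6 are there at a start; the rules pass over those that are not, and their reading is None.
Of stock1, stock2, stock3, stock4, stock5 only 1 to 2 are there at a start; the rules pass over those that are not, and their reading is None.
At some moment in a run one of jar1, jar2, jar3, jar4, jar5, jar6, jar7 may be knocked a few centimetres aside while the robot is not near it.
It also fails if it takes over 210 s, if anything falls off the work surface, if the arm or the gripper's body presses on something with over 40 N, if the wrist force passes 120 N, or if a joint passes its speed limit or range.

### The arm

A 7-joint arm with a two-finger parallel gripper is mounted at the origin on the work surface. World frame = base frame: x ahead of the robot, y to its left, z up, the work surface at z = 0. Lengths are in m, angles in rad, forces in N, time in s.
With the tool pointing down it reaches from about 0.425 to 0.925 m from the base axis. Payload 6.8 kg.
Tool frame: the origin (TCP) lies between the finger pads; the fingertips stand r.tcp_to_tips ahead of it and the grasp point (between the pads) lies 3 mm ahead of it (r.tcp_to_tips is the distance from the TCP to the fingertips, in m); z points along the fingers, y is the line along which they close (so a half turn about z gives the same grasp; the last joint's range is limited). The gripper opens to 85 mm and grips with 20 to 120 N. Pads are 22 mm wide; open, the fingers measure 114 mm over their backs; the gripper's body (76 mm by 85 mm) begins 54 mm behind the grasp point. The pads swing forward as they close: fully open they stand 13 mm farther back than shut.
Start: joints at [1.183, 0.477, 0.022, 1.555, -0.011, 1.109, -0.083], TCP at [0.186, -0.649, 0.253] pointing down, gripper open.
Joint ranges: [-2.96, 2.96], [-0.34, 2.1], [-1.41, 1.46], [0.24, 2.44], [-1.37, 4.51], [0.17, 1.92], [-2.96, 2.96]. Speed limits (rad/s): [2.39, 2.39, 3.14, 3.14, 3.14, 3.14, 3.14].

### API

Orientations are given as a rotation vector (axis times angle).
In Python, from bench import r gives the robot as it stands. The module is installed in compiled form; this text tells all that it offers.
- The arm moves only by the tool step_arm, never from a script. Its argument "moves" is a list of rows, each an object of numbers: "rx", "ry", "rz": the turn, a rotation vector about the tool's x, y, z in degrees; "dx", "dy", "dz": the shift along the tool's x, y, z in mm; "gripper": the opening, from -1 (shut) to 1 (fully open). In form: [{"rx": .., "ry": .., "rz": .., "dx": .., "dy": .., "dz": .., "gripper": ..}, ...]. A call has 1 to 20 rows; each row shifts and turns the commanded pose from where the row before left it, along the tool's axes as they then stand; what a row does not reach is not made up. A row lasts 1/8 s, in which the tool goes at most 62.5 mm and 10.7 degrees, less where a joint would pass 70% of its speed; a pose out of reach is approached as far as the arm can. A call is refused whole if a number of a shift passes 62.5 or a number of a turn 10.7, either way. A call with a gripper value outside its range is refused whole. The fingers move at their own pace and stop on an object; "grip_force" is the grip in N (left out, the last holds). Time passes only in rows, so rows that do not move let the fingers close. It gives the time, the measured TCP pose, the force, the opening and the grip force at its end, in the units of the state.
- r.get_obs(): the state, without advancing time (a new reading comes with each control period).
- r.grab_frame(name): name is "scene" or "top"; returns the picture (420x560x3 uint8, blue, green, red); there is no depth.
- r.camera_info(name): a dict with "mtx" (3x3 intrinsics, pixels), "rvec" (rotation vector, rad) and "tvec" (3), from world to camera coordinates, as OpenCV has them. Camera axes: x right, y down, z forward; pixel columns grow to the right and rows downward; lengths in m; the calibration is good to about 2 mm. A picture is of the moment at which its call begins. camera_info takes no time and is no camera call.
- r.hand_in(): hands the job in; it is judged then, once.
The state is a dict: "clock": time; "joints": joint angles; "qvel": joint speeds; "tau": joint torques, N m; "tcp_pos": TCP position; "orientation": TCP orientation; "contact_force": force on the tool from outside, world axes, zero at the start; "moment": the same for the moment, N m; "grip_width": finger opening in m; "gripper_force": force on a finger pad.
Only numpy, scipy, OpenCV 4.12 (cv2) and the standard library are available. Lean on these libraries where they do the work, as an engineer would, in place of code of your own. Each camera call takes 0.05 s, during which the arm holds its last target. There are 200 camera calls.

## Working session

There is one attempt and no reset: what is moved stays moved. The work goes in short steps, Python scripts to look and compute and a tool call to move; the robot and the scene stay as the last step left them, time stands still between calls to the robot, and variables do not carry over. Pictures are saved under pics/ and viewed, at most 14 in all, crops included, and the job is handed in when it is done.

Besides the shell and the picture viewer there is one more tool, called after "Request:" as name([rows], argument=value, ...), one row to a line, values as JSON. step_arm: Moves the arm, as the interface text tells. Its arguments: {"type":"object","properties":{"moves":{"type":"array","items":{"type":"object","properties":{"rx":{"type":"number"},"ry":{"type":"number"},"rz":{"type":"number"},"dx":{"type":"number"},"dy":{"type":"number"},"dz":{"type":"number"},"gripper":{"type":"number"}}}},"grip_force":{"type":"number"}},"required":["moves"]}

```bash
mkdir -p pics
python3 - <<'E'
from bench import r
import cv2,numpy as np
for n in("scene","top"):
    cv2.imwrite(f"pics/{n}0.png",r.grab_frame(n)); c=r.camera_info(n); print(n,c)
o=r.get_obs()
print(o, r.tcp_to_tips)
E
```

```text
scene {'mtx': array([[410.43783057,   0.        , 284.48937709],
       [  0.        , 410.43783057, 213.48327908],
       [  0.        ,   0.        ,   1.        ]]), 'rvec': array([ 1.48781268,  1.96363882, -0.90158026]), 'tvec': array([ 0.19051422, -0.25664776,  1.48326142])}
top {'mtx': array([[448.82479929,   0.        , 281.2963148 ],
       [  0.        , 448.82479929, 213.98713511],
       [  0.        ,   0.        ,   1.        ]]), 'rvec': array([ 2.15731875, -2.10380325,  0.19267214]), 'tvec': array([-0.06073061,  0.53658534,  1.10856025])}
{'clock': 0.1, 'joints': array([ 1.18289847,  0.47770956,  0.02233181,  1.55632687, -0.01149871,
        1.10934255, -0.08308741]), 'qvel': array([ 1.79857328e-04, -2.22448823e-03,  5.38867379e-04, -1.50538250e-03,
       -1.26956225e-03, -7.67528302e-05,  7.35488804e-04]), 'tau': array([ 4.55069370e-03, -5.97766435e+01,  1.61404364e+00, -2.81956905e+01,
        1.29159138e-02,  5.08421494e-03, -5.73799738e-06]), 'tcp_pos': array([ 0.1862692 , -0.6482713 ,  0.25243886]), 'orientation': array([-3.10928413e+00, -4.37914031e-01,  5.43362716e-04]), 'contact_force': array([-0.21436939,  0.95278793,  0.18056264]), 'moment': array([0.01638656, 0.0536029 , 0.04195913]), 'gripper_force': 0.0, 'grip_width': 0.08550772649272056} 0.022
```

View pics/top0.png

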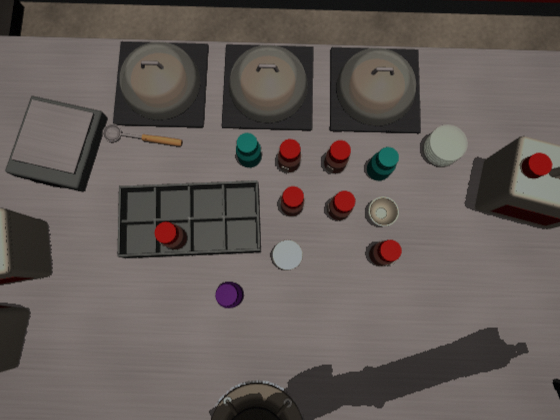

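View pics/scene0.png

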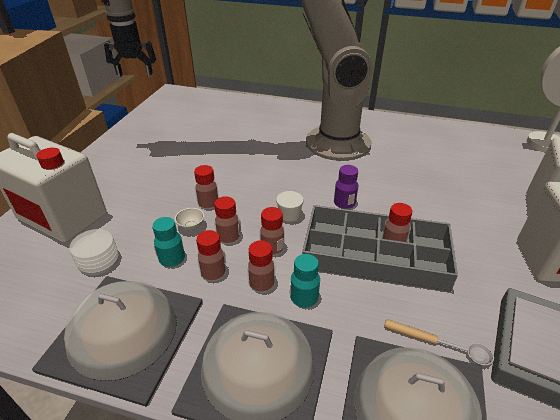

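Candidates that look like the counter jars (top view):
- **Counter jars:** red caps at (290,148), (340,150), (293,197), (344,201) and (390,250).
- **Not meant:** stock jar (167,233), jug cap (540,165), turquoise (248,150) and (384,163), purple (229,294).
- **Bystanders:** tub (287,255) and bowl (383,212).

I choose the five red-capped jars right of the crate.

```bash
cat > h.py <<'E'
from bench import r
import cv2,numpy as np
def cam(n):
    c=r.camera_info(n); R=cv2.Rodrigues(c["rvec"])[0]; return c["mtx"],R,c["tvec"].reshape(3),-R.T@c["tvec"].reshape(3)
def ray(n,px,z):
    K,R,t,C=cam(n); px=np.atleast_2d(px).astype(float)
    d=(R.T@np.linalg.inv(K)@np.c_[px,np.ones(len(px))].T).T
    return C+d*((z-C[2])/d[:,2])[:,None]
def redmask(im):
    h=cv2.cvtColor(im,cv2.COLOR_BGR2HSV)
    return (((h[...,0]<6)|(h[...,0]>174))&(h[...,1]>210)&(h[...,2]>110)).astype(np.uint8)
def caps(n,im,ztop=0.116):
    m=redmask(im); C=cam(n)[3]; out=[]
    for c in cv2.findContours(m,cv2.RETR_EXTERNAL,cv2.CHAIN_APPROX_NONE)[0]:
        if cv2.contourArea(c)<150: continue
        px=c[:,0,:]; P=ray(n,px,ztop)[:,:2]
        u=P.mean(0)-C[:2]; u/=np.linalg.norm(u); v=np.array([-u[1],u[0]])
        a=(P@u).max()-.026+.0005; b=((P@v).max()+(P@v).min())/2
        p=a*u+b*v; out.append((px.mean(0).round(),p.round(4),round(np.ptp(P@v),4)))
    return out
E
python3 - <<'E'
from h import *
ims={n:cv2.imread(f"pics/{n}0.png") for n in("top","scene")}
for n in ims:
    print(n,cam(n)[3].round(3))
    for c in caps(n,ims[n]): print(c)
im=ims["top"]; g=cv2.cvtColor(im,cv2.COLOR_BGR2GRAY); 
m=(cv2.blur(g,(3,3))<88).astype(np.uint8); m[:172]=0;m[265:]=0;m[:,:112]=0;m[:,268:]=0
m=cv2.morphologyEx(m,cv2.MORPH_CLOSE,np.ones((5,5)))
c=max(cv2.findContours(m,cv2.RETR_EXTERNAL,cv2.CHAIN_APPROX_NONE)[0],key=cv2.contourArea)
hull=cv2.convexHull(c); q=cv2.approxPolyDP(hull,6,True)[:,0]; print(q, ray("top",q,.06)[:,:2].round(4))
a=cv2.resize(im[125:275,110:410],None,fx=2.6,fy=2.6,interpolation=cv2.INTER_CUBIC); a=cv2.convertScaleAbs(a,alpha=1.5)
cv2.imwrite("pics/crop.png",a)
E
```

```text
top [ 0.335 -0.045  1.186]
(array([390., 250.]), array([ 0.4439, -0.3079]), np.float64(0.0477))
(array([165., 232.]), array([0.4746, 0.2307]), np.float64(0.049))
(array([344., 201.]), array([ 0.5616, -0.1985]), np.float64(0.0479))
(array([293., 196.]), array([ 0.5687, -0.0734]), np.float64(0.0479))
(array([540., 164.]), array([ 0.6694, -0.6853]), np.float64(0.0526))
(array([340., 150.]), array([ 0.6897, -0.1878]), np.float64(0.0476))
(array([290., 149.]), array([ 0.6889, -0.0634]), np.float64(0.0478))
scene [1.301 0.159 0.764]
(array([260., 249.]), array([ 0.6968, -0.0612]), np.float64(0.0488))
(array([208., 238.]), array([ 0.6959, -0.1867]), np.float64(0.0481))
(array([271., 214.]), array([ 0.5751, -0.0727]), np.float64(0.0489))
(array([401., 209.]), array([0.4703, 0.2321]), np.float64(0.049))
(array([224., 203.]), array([ 0.5673, -0.1971]), np.float64(0.048))
(array([ 48., 153.]), array([ 0.4894, -0.7853]), np.float64(0.0596))
[[257 182]
 [260 252]
 [118 256]
 [120 186]] [[0.6179 0.0175]
 [0.4375 0.0038]
 [0.4186 0.3584]
 [0.5982 0.3692]]
```

View pics/crop.png

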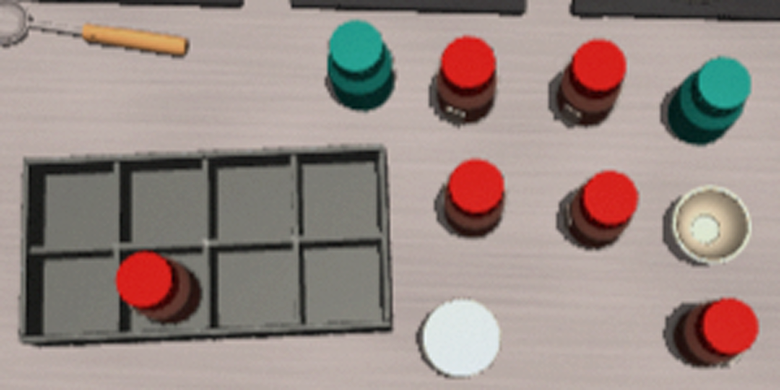

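The crop confirms five red-capped, untinted jars right of the crate and one stock jar in the near row, second cell from the left. The other seven cells are empty. I start with the jar at (390,250).

```bash
cat >> h.py <<'E'
def loc():
    "cap centres, top view; averaged with scene view where it agrees"
    def fix(l): return [(c[0],c[1],c[2]) for c in l]
    T=caps("top",r.grab_frame("top")); S=caps("scene",r.grab_frame("scene"))
    for px,p,w in T:
        s=[q for _,q,_ in S if np.linalg.norm(q-p)<.03]
        print(px,"top",(p+.0015*(p-cam("top")[3][:2])/np.linalg.norm(p-cam("top")[3][:2])).round(4),"scene",s)
def plan(x,y,z):
    o=r.get_obs(); R=cv2.Rodrigues(o["orientation"])[0]; p=o["tcp_pos"]
    d=R.T@(np.array([x,y,z])-p)*1000
    print("t",round(o["clock"],2),"tcp",p.round(4),"yaw_x",round(np.degrees(np.arctan2(R[1,0],R[0,0])),1),"tilt",R[:2,2].round(3),"delta mm",d.round(1),"j7",o["joints"][6].round(2),"w",round(o["grip_width"],4),"F",o["contact_force"].round(1),"M",o["moment"].round(2))
E
python3 -c "
from h import *
plan(.447,-.308,.255)"
```

```text
t 0.1 tcp [ 0.1863 -0.6483  0.2524] yaw_x 16.0 tilt [-0.001  0.002] delta mm [ 344.6 -255.    -2.2] j7 -0.08 w 0.0855 F [-0.2  1.   0.2] M [0.02 0.05 0.04]
```

Request:
step_arm([
  {"dx": 34.5, "dy": -25.5, "gripper": 1},
  {"dx": 34.5, "dy": -25.5},
  {"dx": 34.5, "dy": -25.5},
  {"dx": 34.5, "dy": -25.5},
  {"dx": 34.5, "dy": -25.5},
  {"dx": 34.5, "dy": -25.5},
  {"dx": 34.5, "dy": -25.5},
  {"dx": 34.5, "dy": -25.5},
  {"dx": 34.5, "dy": -25.5},
  {"dx": 34.5, "dy": -25.5},
  {"rz": -8},
  {"rz": -8},
  {"rz": -8},
  {"rz": -8},
  {"rz": -8},
  {"rz": -8},
  {"rz": -8},
  {"rz": -8},
  {"rz": -8},
  {"rz": 0},
], grip_force=50)

```text
invalid input at $.moves[0]: expected keys rx, ry, rz, dx, dy, dz, gripper
```

```bash
python3 -c "
from h import *
plan(.447,-.308,.255); loc()
print(r.get_obs()['joints'].round(2)); cv2.imwrite('pics/a.png',np.hstack([cv2.resize(r.grab_frame(n)[100:350,100:480],None,fx=1.05,fy=1.05) for n in('top','scene')]))"
```

```text
t 0.1 tcp [ 0.1863 -0.6483  0.2524] yaw_x 16.0 tilt [-0.001  0.002] delta mm [ 344.6 -255.    -2.2] j7 -0.08 w 0.0855 F [-0.2  1.   0.2] M [0.02 0.05 0.04]
[390. 250.] top [ 0.4441 -0.3084] scene []
[165. 232.] top [0.4753 0.232 ] scene [array([0.4703, 0.2321])]
[344. 201.] top [ 0.5628 -0.1993] scene []
[293. 196.] top [ 0.5702 -0.0736] scene [array([ 0.5751, -0.0727])]
[540. 164.] top [ 0.6701 -0.6866] scene []
[340. 150.] top [ 0.6916 -0.1886] scene [array([ 0.6959, -0.1866])]
[289. 148.] top [ 0.6903 -0.0636] scene [array([ 0.6968, -0.0611])]
[ 1.18  0.48  0.02  1.56 -0.01  1.11 -0.08]
```

View pics/a.png

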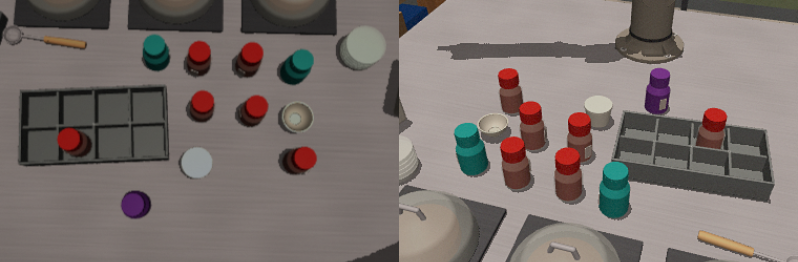

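The call was refused because every row must carry all keys. Nothing moved, and the picture is unchanged: five counter jars and the stock jar in the crate.

Request:
step_arm([
  {"rx": 0, "ry": 0, "rz": 0, "dx": 34.5, "dy": -25.5, "dz": 0, "gripper": 1},
  {"rx": 0, "ry": 0, "rz": 0, "dx": 34.5, "dy": -25.5, "dz": 0, "gripper": 1},
  {"rx": 0, "ry": 0, "rz": 0, "dx": 34.5, "dy": -25.5, "dz": 0, "gripper": 1},
  {"rx": 0, "ry": 0, "rz": 0, "dx": 34.5, "dy": -25.5, "dz": 0, "gripper": 1},
  {"rx": 0, "ry": 0, "rz": 0, "dx": 34.5, "dy": -25.5, "dz": 0, "gripper": 1},
  {"rx": 0, "ry": 0, "rz": 0, "dx": 34.5, "dy": -25.5, "dz": 0, "gripper": 1},
  {"rx": 0, "ry": 0, "rz": 0, "dx": 34.5, "dy": -25.5, "dz": 0, "gripper": 1},
  {"rx": 0, "ry": 0, "rz": 0, "dx": 34.5, "dy": -25.5, "dz": 0, "gripper": 1},
  {"rx": 0, "ry": 0, "rz": 0, "dx": 34.5, "dy": -25.5, "dz": 0, "gripper": 1},
  {"rx": 0, "ry": 0, "rz": 0, "dx": 34.5, "dy": -25.5, "dz": 0, "gripper": 1},
  {"rx": 0, "ry": 0, "rz": -8, "dx": 0, "dy": 0, "dz": 0, "gripper": 1},
  {"rx": 0, "ry": 0, "rz": -8, "dx": 0, "dy": 0, "dz": 0, "gripper": 1},
  {"rx": 0, "ry": 0, "rz": -8, "dx": 0, "dy": 0, "dz": 0, "gripper": 1},
  {"rx": 0, "ry": 0, "rz": -8, "dx": 0, "dy": 0, "dz": 0, "gripper": 1},
  {"rx": 0, "ry": 0, "rz": -8, "dx": 0, "dy": 0, "dz": 0, "gripper": 1},
  {"rx": 0, "ry": 0, "rz": -8, "dx": 0, "dy": 0, "dz": 0, "gripper": 1},
  {"rx": 0, "ry": 0, "rz": -8, "dx": 0, "dy": 0, "dz": 0, "gripper": 1},
  {"rx": 0, "ry": 0, "rz": -8, "dx": 0, "dy": 0, "dz": 0, "gripper": 1},
  {"rx": 0, "ry": 0, "rz": -8, "dx": 0, "dy": 0, "dz": 0, "gripper": 1},
  {"rx": 0, "ry": 0, "rz": 0, "dx": 0, "dy": 0, "dz": 0, "gripper": 1},
], grip_force=50)

```text
clock: 2.8
tcp_pos: [0.4475, -0.3085, 0.2533]
orientation: [2.261, 2.181, 0.0]
contact_force: [-0.4, 0.3, 0.3]
grip_width: 0.0856
gripper_force: 0.0
```

```bash
python3 -c "
from h import *
plan(.446,-.308,.106); loc()
print(r.get_obs()['joints'].round(2)); cv2.imwrite('pics/b.png',np.hstack([cv2.resize(r.grab_frame(n)[100:350,100:480],None,fx=1.05,fy=1.05) for n in('top','scene')]))"
```

```text
t 2.8 tcp [ 0.4475 -0.3085  0.2533] yaw_x 87.9 tilt [0. 0.] delta mm [  0.5  -1.5 147.3] j7 0.34 w 0.0856 F [-0.4  0.3  0.3] M [ 0.02 -0.01 -0.02]
[165. 232.] top [0.4753 0.2319] scene [array([0.4703, 0.2321])]
[344. 201.] top [ 0.5624 -0.1986] scene [array([ 0.5674, -0.1971])]
[293. 196.] top [ 0.5702 -0.0736] scene [array([ 0.5751, -0.0727])]
[540. 164.] top [ 0.6703 -0.6869] scene []
[340. 150.] top [ 0.6911 -0.1884] scene [array([ 0.6959, -0.1866])]
[290. 149.] top [ 0.6904 -0.0637] scene [array([ 0.6945, -0.062 ])]
[ 0.79  0.29 -0.36  1.85  0.12  1.02  0.34]
```

View pics/b.png

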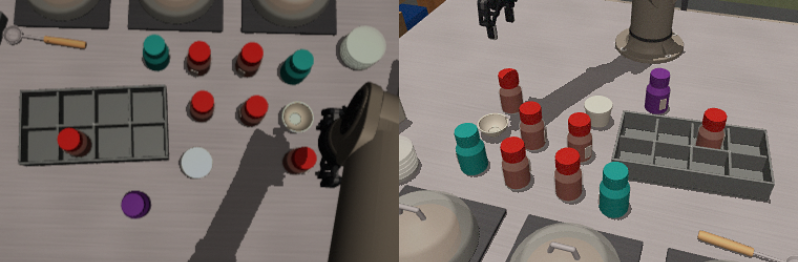

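Request:
step_arm([
  {"rx": 0, "ry": 0, "rz": -10, "dx": 0.5, "dy": -1.5, "dz": 0, "gripper": 1},
  {"rx": 0, "ry": 0, "rz": -10, "dx": 0, "dy": 0, "dz": 0, "gripper": 1},
  {"rx": 0, "ry": 0, "rz": -10, "dx": 0, "dy": 0, "dz": 0, "gripper": 1},
  {"rx": 0, "ry": 0, "rz": -10, "dx": 0, "dy": 0, "dz": 0, "gripper": 1},
  {"rx": 0, "ry": 0, "rz": -10, "dx": 0, "dy": 0, "dz": 0, "gripper": 1},
  {"rx": 0, "ry": 0, "rz": -10, "dx": 0, "dy": 0, "dz": 0, "gripper": 1},
  {"rx": 0, "ry": 0, "rz": 0, "dx": 0, "dy": 0, "dz": 25, "gripper": 1},
  {"rx": 0, "ry": 0, "rz": 0, "dx": 0, "dy": 0, "dz": 25, "gripper": 1},
  {"rx": 0, "ry": 0, "rz": 0, "dx": 0, "dy": 0, "dz": 25, "gripper": 1},
  {"rx": 0, "ry": 0, "rz": 0, "dx": 0, "dy": 0, "dz": 25, "gripper": 1},
  {"rx": 0, "ry": 0, "rz": 0, "dx": 0, "dy": 0, "dz": 25, "gripper": 1},
  {"rx": 0, "ry": 0, "rz": 0, "dx": 0, "dy": 0, "dz": 22, "gripper": 1},
  {"rx": 0, "ry": 0, "rz": 0, "dx": 0, "dy": 0, "dz": 0, "gripper": 1},
  {"rx": 0, "ry": 0, "rz": 0, "dx": 0, "dy": 0, "dz": 0, "gripper": -1},
  {"rx": 0, "ry": 0, "rz": 0, "dx": 0, "dy": 0, "dz": 0, "gripper": -1},
  {"rx": 0, "ry": 0, "rz": 0, "dx": 0, "dy": 0, "dz": 0, "gripper": -1},
  {"rx": 0, "ry": 0, "rz": 0, "dx": 0, "dy": 0, "dz": 0, "gripper": -1},
  {"rx": 0, "ry": 0, "rz": 0, "dx": 0, "dy": 0, "dz": 0, "gripper": -1},
  {"rx": 0, "ry": 0, "rz": 0, "dx": 0, "dy": 0, "dz": 0, "gripper": -1},
], grip_force=50)

```text
clock: 5.38
tcp_pos: [0.4466, -0.3088, 0.1076]
orientation: [0.866, 3.018, -0.002]
contact_force: [-0.6, -0.3, 5.5]
grip_width: 0.0509
gripper_force: 51.6
```

```bash
python3 -c "
from h import *
plan(.446,-.308,.106)
print(r.get_obs()['joints'].round(2))"
```

```text
t 5.38 tcp [ 0.4466 -0.3088  0.1076] yaw_x 148.0 tilt [ 0.002 -0.002] delta mm [0.9 0.3 1.6] j7 1.21 w 0.0509 F [-0.6 -0.3  5.5] M [-0.14  0.26 -0.02]
[ 0.87  0.49 -0.47  1.97  0.32  0.75  1.21]
```

Request:
step_arm([
  {"rx": 0, "ry": 0, "rz": 8, "dx": 0, "dy": 0, "dz": 0, "gripper": -1},
  {"rx": 0, "ry": 0, "rz": 8, "dx": 0, "dy": 0, "dz": 0, "gripper": -1},
  {"rx": 0, "ry": 0, "rz": 8, "dx": 0, "dy": 0, "dz": 0, "gripper": -1},
  {"rx": 0, "ry": 0, "rz": 8, "dx": 0, "dy": 0, "dz": 0, "gripper": -1},
  {"rx": 0, "ry": 0, "rz": 8, "dx": 0, "dy": 0, "dz": 0, "gripper": -1},
  {"rx": 0, "ry": 0, "rz": 8, "dx": 0, "dy": 0, "dz": 0, "gripper": -1},
  {"rx": 0, "ry": 0, "rz": 8, "dx": 0, "dy": 0, "dz": 0, "gripper": -1},
  {"rx": 0, "ry": 0, "rz": 8, "dx": 0, "dy": 0, "dz": 0, "gripper": -1},
  {"rx": 0, "ry": 0, "rz": 8, "dx": 0, "dy": 0, "dz": 0, "gripper": -1},
  {"rx": 0, "ry": 0, "rz": 8, "dx": 0, "dy": 0, "dz": 0, "gripper": -1},
  {"rx": 0, "ry": 0, "rz": 8, "dx": 0, "dy": 0, "dz": 0, "gripper": -1},
  {"rx": 0, "ry": 0, "rz": 8, "dx": 0, "dy": 0, "dz": 0, "gripper": -1},
  {"rx": 0, "ry": 0, "rz": 8, "dx": 0, "dy": 0, "dz": 0, "gripper": -1},
  {"rx": 0, "ry": 0, "rz": 8, "dx": 0, "dy": 0, "dz": 0, "gripper": -1},
  {"rx": 0, "ry": 0, "rz": 8, "dx": 0, "dy": 0, "dz": 0, "gripper": -1},
  {"rx": 0, "ry": 0, "rz": 8, "dx": 0, "dy": 0, "dz": 0, "gripper": -1},
  {"rx": 0, "ry": 0, "rz": 8, "dx": 0, "dy": 0, "dz": 0, "gripper": -1},
  {"rx": 0, "ry": 0, "rz": 8, "dx": 0, "dy": 0, "dz": 0, "gripper": -1},
  {"rx": 0, "ry": 0, "rz": 8, "dx": 0, "dy": 0, "dz": 0, "gripper": -1},
  {"rx": 0, "ry": 0, "rz": 8, "dx": 0, "dy": 0, "dz": 0, "gripper": -1},
])

```text
clock: 7.88
tcp_pos: [0.4474, -0.3095, 0.1075]
orientation: [3.121, -0.334, 0.006]
contact_force: [0.2, -4.9, 0.4]
grip_width: 0.0504
gripper_force: 51.8
```

```bash
python3 -c "
from h import *
plan(.5555,.3225,.255)
print(r.get_obs()['joints'].round(2))"
```

```text
t 7.88 tcp [ 0.4474 -0.3095  0.1075] yaw_x -12.2 tilt [ 0.004 -0.003] delta mm [ -27.6 -640.3 -149.1] j7 -1.16 w 0.0504 F [ 0.2 -4.9  0.4] M [-1.11 -0.03  0.13]
[ 0.32  0.46  0.22  2.01 -0.15  0.69 -1.16]
```

Request:
step_arm([
  {"rx": 0, "ry": 0, "rz": 0, "dx": 0, "dy": 0, "dz": -20, "gripper": -1},
  {"rx": 0, "ry": 0, "rz": 0, "dx": 0, "dy": 0, "dz": -40, "gripper": -1},
  {"rx": 0, "ry": 0, "rz": 0, "dx": 0, "dy": 0, "dz": -45, "gripper": -1},
  {"rx": 0, "ry": 0, "rz": 0, "dx": 0, "dy": 0, "dz": -45, "gripper": -1},
  {"rx": 0, "ry": 0, "rz": 0, "dx": -2, "dy": -20, "dz": 0, "gripper": -1},
  {"rx": 0, "ry": 0, "rz": 0, "dx": -2, "dy": -45, "dz": 0, "gripper": -1},
  {"rx": 0, "ry": 0, "rz": 0, "dx": -2, "dy": -45, "dz": 0, "gripper": -1},
  {"rx": 0, "ry": 0, "rz": 0, "dx": -2, "dy": -50, "dz": 0, "gripper": -1},
  {"rx": 0, "ry": 0, "rz": 0, "dx": -2, "dy": -50, "dz": 0, "gripper": -1},
  {"rx": 0, "ry": 0, "rz": 0, "dx": -2, "dy": -50, "dz": 0, "gripper": -1},
  {"rx": 0, "ry": 0, "rz": 0, "dx": -2, "dy": -50, "dz": 0, "gripper": -1},
  {"rx": 0, "ry": 0, "rz": 0, "dx": -2, "dy": -50, "dz": 0, "gripper": -1},
  {"rx": 0, "ry": 0, "rz": 0, "dx": -2, "dy": -50, "dz": 0, "gripper": -1},
  {"rx": 0, "ry": 0, "rz": 0, "dx": -2, "dy": -50, "dz": 0, "gripper": -1},
  {"rx": 0, "ry": 0, "rz": 0, "dx": -2, "dy": -50, "dz": 0, "gripper": -1},
  {"rx": 0, "ry": 0, "rz": 0, "dx": -2, "dy": -50, "dz": 0, "gripper": -1},
  {"rx": 0, "ry": 0, "rz": 0, "dx": -2, "dy": -45, "dz": 0, "gripper": -1},
  {"rx": 0, "ry": 0, "rz": 0, "dx": -2, "dy": -35, "dz": 0, "gripper": -1},
  {"rx": 0, "ry": 0, "rz": 0, "dx": 0, "dy": 0, "dz": 0, "gripper": -1},
  {"rx": 0, "ry": 0, "rz": 0, "dx": 0, "dy": 0, "dz": 0, "gripper": -1},
])

```text
clock: 10.38
tcp_pos: [0.5509, 0.323, 0.2553]
orientation: [3.122, -0.328, -0.002]
contact_force: [0.2, -1.6, -4.5]
grip_width: 0.0507
gripper_force: 54.6
```

```bash
python3 -c "
from h import *
plan(.5555,.3225,.1145)
print(r.get_obs()['joints'].round(2)); cv2.imwrite('pics/c.png',np.hstack([cv2.resize(r.grab_frame(n)[70:350,100:480],None,fx=1.05,fy=1.05) for n in('top','scene')]))"
```

```text
t 10.38 tcp [0.5509 0.323  0.2553] yaw_x -12.0 tilt [-0.002 -0.002] delta mm [  4.8  -0.7 140.8] j7 -2.44 w 0.0507 F [ 0.2 -1.6 -4.5] M [-0.08 -0.03 -0.01]
[-0.57  0.42 -0.08  1.64  0.04  1.09 -2.44]
```

View pics/c.png

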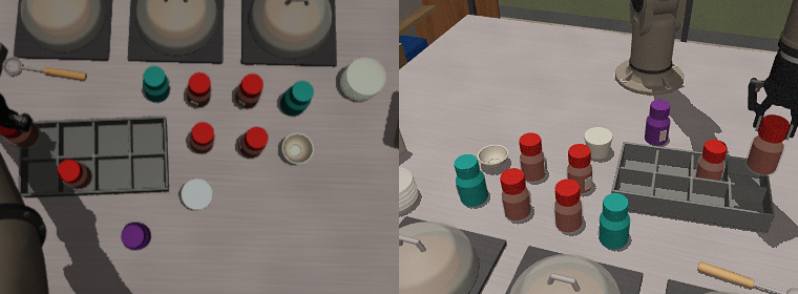

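The jar hangs upright over the crate's far-left cell (scene crop (770,145)). I lower it in.

Request:
step_arm([
  {"rx": 0, "ry": 0, "rz": 0, "dx": 5, "dy": -0.5, "dz": 25, "gripper": -1},
  {"rx": 0, "ry": 0, "rz": 0, "dx": 0, "dy": 0, "dz": 25, "gripper": -1},
  {"rx": 0, "ry": 0, "rz": 0, "dx": 0, "dy": 0, "dz": 25, "gripper": -1},
  {"rx": 0, "ry": 0, "rz": 0, "dx": 0, "dy": 0, "dz": 20, "gripper": -1},
  {"rx": 0, "ry": 0, "rz": 0, "dx": 0, "dy": 0, "dz": 20, "gripper": -1},
  {"rx": 0, "ry": 0, "rz": 0, "dx": 0, "dy": 0, "dz": 15, "gripper": -1},
  {"rx": 0, "ry": 0, "rz": 0, "dx": 0, "dy": 0, "dz": 6, "gripper": -1},
  {"rx": 0, "ry": 0, "rz": 0, "dx": 0, "dy": 0, "dz": 4, "gripper": -1},
  {"rx": 0, "ry": 0, "rz": 0, "dx": 0, "dy": 0, "dz": 1, "gripper": -1},
  {"rx": 0, "ry": 0, "rz": 0, "dx": 0, "dy": 0, "dz": 1, "gripper": -1},
  {"rx": 0, "ry": 0, "rz": 0, "dx": 0, "dy": 0, "dz": 0, "gripper": -1},
])

```text
clock: 11.85
tcp_pos: [0.5566, 0.3236, 0.1146]
orientation: [-3.124, 0.327, -0.001]
contact_force: [-0.3, 1.1, -5.8]
grip_width: 0.051
gripper_force: 54.7
```

```bash
python3 -c "
from h import *
plan(.5555,.3225,.1135)"
```

```text
t 11.85 tcp [0.5566 0.3236 0.1146] yaw_x -12.0 tilt [0. 0.] delta mm [-0.8  1.3  1.1] j7 -2.45 w 0.051 F [-0.3  1.1 -5.8] M [-0.02 -0.04  0.05]
```

Request:
step_arm([
  {"rx": 0, "ry": 0, "rz": 0, "dx": 0, "dy": 0, "dz": 1, "gripper": -1},
  {"rx": 0, "ry": 0, "rz": 0, "dx": 0, "dy": 0, "dz": 1, "gripper": -1},
  {"rx": 0, "ry": 0, "rz": 0, "dx": 0, "dy": 0, "dz": 0, "gripper": -1},
])

```text
clock: 12.22
tcp_pos: [0.5571, 0.3241, 0.1136]
orientation: [-3.123, 0.327, -0.002]
contact_force: [-1.4, 0.7, 5.1]
grip_width: 0.0509
gripper_force: 55.6
```

Request:
step_arm([
  {"rx": 0, "ry": 0, "rz": 0, "dx": 0, "dy": 0, "dz": 0, "gripper": 0.6},
  {"rx": 0, "ry": 0, "rz": 0, "dx": 0, "dy": 0, "dz": 0, "gripper": 0.6},
  {"rx": 0, "ry": 0, "rz": 0, "dx": 0, "dy": 0, "dz": 0, "gripper": 0.6},
  {"rx": 0, "ry": 0, "rz": 0, "dx": 0, "dy": 0, "dz": 0, "gripper": 0.6},
  {"rx": 0, "ry": 0, "rz": 0, "dx": 0, "dy": 0, "dz": -20, "gripper": 0.6},
  {"rx": 0, "ry": 0, "rz": 0, "dx": 0, "dy": 0, "dz": -40, "gripper": 0.6},
  {"rx": 0, "ry": 0, "rz": 0, "dx": 0, "dy": 0, "dz": -40, "gripper": 0.6},
  {"rx": 0, "ry": 0, "rz": 0, "dx": 0, "dy": 0, "dz": -40, "gripper": 0.6},
  {"rx": 0, "ry": 0, "rz": -10, "dx": 0, "dy": 0, "dz": 0, "gripper": 1},
  {"rx": 0, "ry": 0, "rz": -10, "dx": 0, "dy": 0, "dz": 0, "gripper": 1},
  {"rx": 0, "ry": 0, "rz": -10, "dx": 0, "dy": 0, "dz": 0, "gripper": 1},
  {"rx": 0, "ry": 0, "rz": -10, "dx": 0, "dy": 0, "dz": 0, "gripper": 1},
  {"rx": 0, "ry": 0, "rz": -10, "dx": 0, "dy": 0, "dz": 0, "gripper": 1},
  {"rx": 0, "ry": 0, "rz": -10, "dx": 0, "dy": 0, "dz": 0, "gripper": 1},
  {"rx": 0, "ry": 0, "rz": -10, "dx": 0, "dy": 0, "dz": 0, "gripper": 1},
  {"rx": 0, "ry": 0, "rz": -10, "dx": 0, "dy": 0, "dz": 0, "gripper": 1},
  {"rx": 0, "ry": 0, "rz": -10, "dx": 0, "dy": 0, "dz": 0, "gripper": 1},
  {"rx": 0, "ry": 0, "rz": -10, "dx": 0, "dy": 0, "dz": 0, "gripper": 1},
  {"rx": 0, "ry": 0, "rz": -10, "dx": 0, "dy": 0, "dz": 0, "gripper": 1},
  {"rx": 0, "ry": 0, "rz": -10, "dx": 0, "dy": 0, "dz": 0, "gripper": 1},
])

```text
clock: 14.72
tcp_pos: [0.5568, 0.3234, 0.2539]
orientation: [1.838, 2.546, 0.002]
contact_force: [-1.5, -0.4, 0.1]
grip_width: 0.0854
gripper_force: 0.0
```

```bash
python3 -c "
from h import *
loc()
plan(.564,-.198,.255); cv2.imwrite('pics/d.png',np.hstack([cv2.resize(r.grab_frame(n)[70:350,100:480],None,fx=1.05,fy=1.05) for n in('top','scene')]))"
```

```text
[344. 201.] top [ 0.5625 -0.1987] scene [array([ 0.5674, -0.1971])]
[293. 196.] top [ 0.5702 -0.0736] scene [array([ 0.5751, -0.0727])]
[540. 164.] top [ 0.6703 -0.6869] scene []
[340. 150.] top [ 0.6916 -0.1886] scene [array([ 0.6959, -0.1866])]
[290. 149.] top [ 0.6904 -0.0637] scene [array([ 0.6968, -0.0612])]
t 14.82 tcp [0.5568 0.3233 0.2536] yaw_x 108.1 tilt [0.001 0.   ] delta mm [-497.8 -154.8   -1.6] j7 -0.51 w 0.0853 F [-0.   0.1  0.6] M [-0.02  0.01 -0.04]
```

View pics/d.png

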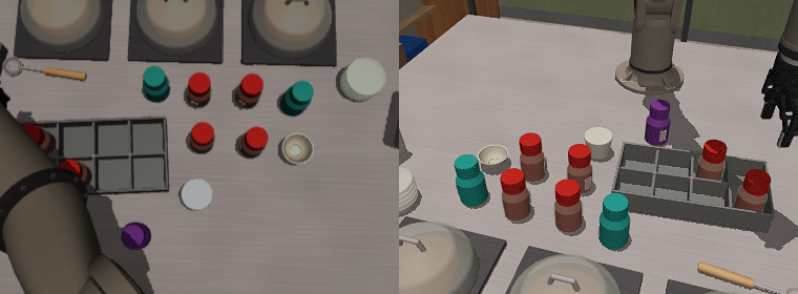

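The first jar stands in the far-left cell (scene crop (752,195)), and the other jars have not moved. Next is the jar at top pixel (344,201).

Request:
step_arm([
  {"rx": 0, "ry": 0, "rz": 0, "dx": -41.5, "dy": -13, "dz": 0, "gripper": 1},
  {"rx": 0, "ry": 0, "rz": 0, "dx": -41.5, "dy": -13, "dz": 0, "gripper": 1},
  {"rx": 0, "ry": 0, "rz": 0, "dx": -41.5, "dy": -13, "dz": 0, "gripper": 1},
  {"rx": 0, "ry": 0, "rz": 0, "dx": -41.5, "dy": -13, "dz": 0, "gripper": 1},
  {"rx": 0, "ry": 0, "rz": 0, "dx": -41.5, "dy": -13, "dz": 0, "gripper": 1},
  {"rx": 0, "ry": 0, "rz": 0, "dx": -41.5, "dy": -13, "dz": 0, "gripper": 1},
  {"rx": 0, "ry": 0, "rz": 0, "dx": -41.5, "dy": -13, "dz": 0, "gripper": 1},
  {"rx": 0, "ry": 0, "rz": 0, "dx": -41.5, "dy": -13, "dz": 0, "gripper": 1},
  {"rx": 0, "ry": 0, "rz": 0, "dx": -41.5, "dy": -13, "dz": 0, "gripper": 1},
  {"rx": 0, "ry": 0, "rz": 0, "dx": -41.5, "dy": -13, "dz": 0, "gripper": 1},
  {"rx": 0, "ry": 0, "rz": 0, "dx": -41.5, "dy": -13, "dz": 0, "gripper": 1},
  {"rx": 0, "ry": 0, "rz": 0, "dx": -41.5, "dy": -13, "dz": 0, "gripper": 1},
  {"rx": 0, "ry": 0, "rz": -10, "dx": 0, "dy": 0, "dz": 0, "gripper": 1},
  {"rx": 0, "ry": 0, "rz": -10, "dx": 0, "dy": 0, "dz": 0, "gripper": 1},
  {"rx": 0, "ry": 0, "rz": -10, "dx": 0, "dy": 0, "dz": 0, "gripper": 1},
  {"rx": 0, "ry": 0, "rz": -10, "dx": 0, "dy": 0, "dz": 0, "gripper": 1},
  {"rx": 0, "ry": 0, "rz": -10, "dx": 0, "dy": 0, "dz": 0, "gripper": 1},
  {"rx": 0, "ry": 0, "rz": -10, "dx": 0, "dy": 0, "dz": 0, "gripper": 1},
  {"rx": 0, "ry": 0, "rz": 0, "dx": 0, "dy": 0, "dz": 0, "gripper": 1},
])

```text
clock: 17.3
tcp_pos: [0.5623, -0.1984, 0.2527]
orientation: [0.334, 3.123, -0.0]
contact_force: [0.1, 0.4, -0.2]
grip_width: 0.0857
gripper_force: 0.0
```

```bash
python3 -c "
from h import *
loc()
plan(.564,-.198,.106)"
```

```text
[165. 232.] top [0.475  0.2321] scene [array([0.4703, 0.2321])]
[128. 198.] top [0.5561 0.327 ] scene [array([0.5504, 0.3282])]
[292. 196.] top [ 0.5708 -0.0717] scene [array([ 0.5748, -0.0716])]
[540. 164.] top [ 0.6701 -0.6866] scene []
[340. 150.] top [ 0.6913 -0.1892] scene [array([ 0.6959, -0.1866])]
[290. 149.] top [ 0.6904 -0.0637] scene [array([ 0.6969, -0.0612])]
t 17.4 tcp [ 0.5622 -0.1984  0.2526] yaw_x 167.7 tilt [ 0. -0.] delta mm [ -1.6   0.8 146.6] j7 1.39 w 0.0856 F [-0.2  0.4 -0.7] M [0.03 0.03 0.03]
```

Request:
step_arm([
  {"rx": 0, "ry": 0, "rz": 0, "dx": -1.5, "dy": 0.8, "dz": 25, "gripper": 1},
  {"rx": 0, "ry": 0, "rz": 0, "dx": 0, "dy": 0, "dz": 25, "gripper": 1},
  {"rx": 0, "ry": 0, "rz": 0, "dx": 0, "dy": 0, "dz": 25, "gripper": 1},
  {"rx": 0, "ry": 0, "rz": 0, "dx": 0, "dy": 0, "dz": 25, "gripper": 1},
  {"rx": 0, "ry": 0, "rz": 0, "dx": 0, "dy": 0, "dz": 25, "gripper": 1},
  {"rx": 0, "ry": 0, "rz": 0, "dx": 0, "dy": 0, "dz": 21, "gripper": 1},
  {"rx": 0, "ry": 0, "rz": 0, "dx": 0, "dy": 0, "dz": 0, "gripper": 1},
  {"rx": 0, "ry": 0, "rz": 0, "dx": 0, "dy": 0, "dz": 0, "gripper": -1},
  {"rx": 0, "ry": 0, "rz": 0, "dx": 0, "dy": 0, "dz": 0, "gripper": -1},
  {"rx": 0, "ry": 0, "rz": 0, "dx": 0, "dy": 0, "dz": 0, "gripper": -1},
  {"rx": 0, "ry": 0, "rz": 0, "dx": 0, "dy": 0, "dz": 0, "gripper": -1},
  {"rx": 0, "ry": 0, "rz": 0, "dx": 0, "dy": 0, "dz": 0, "gripper": -1},
  {"rx": 0, "ry": 0, "rz": 0, "dx": 0, "dy": 0, "dz": 0, "gripper": -1},
])

```text
clock: 19.02
tcp_pos: [0.5647, -0.1987, 0.1076]
orientation: [0.329, 3.122, -0.002]
contact_force: [-1.2, -1.9, 7.4]
grip_width: 0.051
gripper_force: 51.8
```

Request:
step_arm([
  {"rx": 0, "ry": 0, "rz": 8, "dx": 0, "dy": 0, "dz": 0, "gripper": -1},
  {"rx": 0, "ry": 0, "rz": 8, "dx": 0, "dy": 0, "dz": 0, "gripper": -1},
  {"rx": 0, "ry": 0, "rz": 8, "dx": 0, "dy": 0, "dz": 0, "gripper": -1},
  {"rx": 0, "ry": 0, "rz": 8, "dx": 0, "dy": 0, "dz": 0, "gripper": -1},
  {"rx": 0, "ry": 0, "rz": 8, "dx": 0, "dy": 0, "dz": 0, "gripper": -1},
  {"rx": 0, "ry": 0, "rz": 8, "dx": 0, "dy": 0, "dz": 0, "gripper": -1},
  {"rx": 0, "ry": 0, "rz": 8, "dx": 0, "dy": 0, "dz": 0, "gripper": -1},
  {"rx": 0, "ry": 0, "rz": 8, "dx": 0, "dy": 0, "dz": 0, "gripper": -1},
  {"rx": 0, "ry": 0, "rz": 8, "dx": 0, "dy": 0, "dz": 0, "gripper": -1},
  {"rx": 0, "ry": 0, "rz": 8, "dx": 0, "dy": 0, "dz": 0, "gripper": -1},
  {"rx": 0, "ry": 0, "rz": 8, "dx": 0, "dy": 0, "dz": 0, "gripper": -1},
  {"rx": 0, "ry": 0, "rz": 8, "dx": 0, "dy": 0, "dz": 0, "gripper": -1},
  {"rx": 0, "ry": 0, "rz": 8, "dx": 0, "dy": 0, "dz": 0, "gripper": -1},
  {"rx": 0, "ry": 0, "rz": 8, "dx": 0, "dy": 0, "dz": 0, "gripper": -1},
  {"rx": 0, "ry": 0, "rz": 8, "dx": 0, "dy": 0, "dz": 0, "gripper": -1},
  {"rx": 0, "ry": 0, "rz": 8, "dx": 0, "dy": 0, "dz": 0, "gripper": -1},
  {"rx": 0, "ry": 0, "rz": 8, "dx": 0, "dy": 0, "dz": 0, "gripper": -1},
  {"rx": 0, "ry": 0, "rz": 8, "dx": 0, "dy": 0, "dz": 0, "gripper": -1},
  {"rx": 0, "ry": 0, "rz": 8, "dx": 0, "dy": 0, "dz": 0, "gripper": -1},
  {"rx": 0, "ry": 0, "rz": 8, "dx": 0, "dy": 0, "dz": 0, "gripper": -1},
])

```text
clock: 21.52
tcp_pos: [0.5656, -0.1992, 0.1075]
orientation: [3.132, 0.213, 0.007]
contact_force: [1.3, -2.8, 1.5]
grip_width: 0.0513
gripper_force: 51.6
```

```bash
python3 -c "
from h import *
plan(.561,.2345,.255)"
```

```text
t 21.52 tcp [ 0.5656 -0.1992  0.1075] yaw_x 7.8 tilt [ 0.004 -0.002] delta mm [  54.7 -429.9 -148.5] j7 -1.07 w 0.0513 F [ 1.3 -2.8  1.5] M [-1.05 -0.42  0.06]
```

Request:
step_arm([
  {"rx": 0, "ry": 0, "rz": 0, "dx": 0, "dy": 0, "dz": -20, "gripper": -1},
  {"rx": 0, "ry": 0, "rz": 0, "dx": 0, "dy": 0, "dz": -40, "gripper": -1},
  {"rx": 0, "ry": 0, "rz": 0, "dx": 0, "dy": 0, "dz": -45, "gripper": -1},
  {"rx": 0, "ry": 0, "rz": 0, "dx": 0, "dy": 0, "dz": -45, "gripper": -1},
  {"rx": 0, "ry": 0, "rz": 0, "dx": 5, "dy": -20, "dz": 0, "gripper": -1},
  {"rx": 0, "ry": 0, "rz": 0, "dx": 5, "dy": -41, "dz": 0, "gripper": -1},
  {"rx": 0, "ry": 0, "rz": 0, "dx": 5, "dy": -41, "dz": 0, "gripper": -1},
  {"rx": 0, "ry": 0, "rz": 0, "dx": 5, "dy": -41, "dz": 0, "gripper": -1},
  {"rx": 0, "ry": 0, "rz": 0, "dx": 5, "dy": -41, "dz": 0, "gripper": -1},
  {"rx": 0, "ry": 0, "rz": 0, "dx": 5, "dy": -41, "dz": 0, "gripper": -1},
  {"rx": 0, "ry": 0, "rz": 0, "dx": 5, "dy": -41, "dz": 0, "gripper": -1},
  {"rx": 0, "ry": 0, "rz": 0, "dx": 5, "dy": -41, "dz": 0, "gripper": -1},
  {"rx": 0, "ry": 0, "rz": 0, "dx": 5, "dy": -41, "dz": 0, "gripper": -1},
  {"rx": 0, "ry": 0, "rz": 0, "dx": 5, "dy": -41, "dz": 0, "gripper": -1},
  {"rx": 0, "ry": 0, "rz": 0, "dx": 5, "dy": -41, "dz": 0, "gripper": -1},
  {"rx": 0, "ry": 0, "rz": 0, "dx": 0, "dy": 0, "dz": 0, "gripper": -1},
  {"rx": 0, "ry": 0, "rz": 0, "dx": 0, "dy": 0, "dz": 0, "gripper": -1},
])

```text
clock: 23.65
tcp_pos: [0.5575, 0.2351, 0.2554]
orientation: [3.133, 0.221, -0.003]
contact_force: [0.5, -0.5, -4.0]
grip_width: 0.0506
gripper_force: 54.4
```

```bash
python3 -c "
from h import *
plan(.561,.2345,.1135)"
```

```text
t 23.65 tcp [0.5575 0.2351 0.2554] yaw_x 8.1 tilt [-0.002 -0.001] delta mm [  3.6   0.9 141.9] j7 -1.91 w 0.0506 F [ 0.5 -0.5 -4. ] M [-0.06 -0.07 -0.02]
```

Request:
step_arm([
  {"rx": 0, "ry": 0, "rz": 0, "dx": 3.5, "dy": 1, "dz": 25, "gripper": -1},
  {"rx": 0, "ry": 0, "rz": 0, "dx": 0, "dy": 0, "dz": 25, "gripper": -1},
  {"rx": 0, "ry": 0, "rz": 0, "dx": 0, "dy": 0, "dz": 25, "gripper": -1},
  {"rx": 0, "ry": 0, "rz": 0, "dx": 0, "dy": 0, "dz": 20, "gripper": -1},
  {"rx": 0, "ry": 0, "rz": 0, "dx": 0, "dy": 0, "dz": 20, "gripper": -1},
  {"rx": 0, "ry": 0, "rz": 0, "dx": 0, "dy": 0, "dz": 15, "gripper": -1},
  {"rx": 0, "ry": 0, "rz": 0, "dx": 0, "dy": 0, "dz": 6, "gripper": -1},
  {"rx": 0, "ry": 0, "rz": 0, "dx": 0, "dy": 0, "dz": 4, "gripper": -1},
  {"rx": 0, "ry": 0, "rz": 0, "dx": 0, "dy": 0, "dz": 1, "gripper": -1},
  {"rx": 0, "ry": 0, "rz": 0, "dx": 0, "dy": 0, "dz": 1, "gripper": -1},
  {"rx": 0, "ry": 0, "rz": 0, "dx": 0, "dy": 0, "dz": 1, "gripper": -1},
  {"rx": 0, "ry": 0, "rz": 0, "dx": 0, "dy": 0, "dz": 1, "gripper": -1},
  {"rx": 0, "ry": 0, "rz": 0, "dx": 0, "dy": 0, "dz": 0, "gripper": -1},
])

```text
clock: 25.28
tcp_pos: [0.5625, 0.2357, 0.1136]
orientation: [-3.133, -0.22, -0.003]
contact_force: [-2.7, 0.6, 4.5]
grip_width: 0.0508
gripper_force: 55.4
```

Request:
step_arm([
  {"rx": 0, "ry": 0, "rz": 0, "dx": 0, "dy": 0, "dz": 0, "gripper": 0.6},
  {"rx": 0, "ry": 0, "rz": 0, "dx": 0, "dy": 0, "dz": 0, "gripper": 0.6},
  {"rx": 0, "ry": 0, "rz": 0, "dx": 0, "dy": 0, "dz": 0, "gripper": 0.6},
  {"rx": 0, "ry": 0, "rz": 0, "dx": 0, "dy": 0, "dz": 0, "gripper": 0.6},
  {"rx": 0, "ry": 0, "rz": 0, "dx": 0, "dy": 0, "dz": -20, "gripper": 0.6},
  {"rx": 0, "ry": 0, "rz": 0, "dx": 0, "dy": 0, "dz": -40, "gripper": 0.6},
  {"rx": 0, "ry": 0, "rz": 0, "dx": 0, "dy": 0, "dz": -40, "gripper": 0.6},
  {"rx": 0, "ry": 0, "rz": 0, "dx": 0, "dy": 0, "dz": -40, "gripper": 0.6},
  {"rx": 0, "ry": 0, "rz": -10, "dx": 0, "dy": 0, "dz": 0, "gripper": 1},
  {"rx": 0, "ry": 0, "rz": -10, "dx": 0, "dy": 0, "dz": 0, "gripper": 1},
  {"rx": 0, "ry": 0, "rz": -10, "dx": 0, "dy": 0, "dz": 0, "gripper": 1},
  {"rx": 0, "ry": 0, "rz": -10, "dx": 0, "dy": 0, "dz": 0, "gripper": 1},
  {"rx": 0, "ry": 0, "rz": -10, "dx": 0, "dy": 0, "dz": 0, "gripper": 1},
  {"rx": 0, "ry": 0, "rz": -10, "dx": 0, "dy": 0, "dz": 0, "gripper": 1},
  {"rx": 0, "ry": 0, "rz": -10, "dx": 0, "dy": 0, "dz": 0, "gripper": 1},
  {"rx": 0, "ry": 0, "rz": -10, "dx": 0, "dy": 0, "dz": 0, "gripper": 1},
  {"rx": 0, "ry": 0, "rz": -10, "dx": 0, "dy": 0, "dz": 0, "gripper": 1},
  {"rx": 0, "ry": 0, "rz": -10, "dx": 0, "dy": 0, "dz": 0, "gripper": 1},
  {"rx": 0, "ry": 0, "rz": -10, "dx": 0, "dy": 0, "dz": 0, "gripper": 1},
  {"rx": 0, "ry": 0, "rz": -10, "dx": 0, "dy": 0, "dz": 0, "gripper": 1},
])

```text
clock: 27.78
tcp_pos: [0.5618, 0.2349, 0.2522]
orientation: [-1.369, -2.828, 0.0]
contact_force: [0.2, -0.4, -0.6]
grip_width: 0.0854
gripper_force: 0.0
```

```bash
python3 -c "
from h import *
loc()
plan(.572,-.073,.255)"
```

```text
[293. 196.] top [ 0.5702 -0.0736] scene [array([ 0.5751, -0.0727])]
[540. 164.] top [ 0.6703 -0.6869] scene []
[340. 150.] top [ 0.6911 -0.1884] scene [array([ 0.6959, -0.1866])]
[290. 149.] top [ 0.6904 -0.0637] scene [array([ 0.6968, -0.0611])]
t 27.88 tcp [0.5619 0.2349 0.2522] yaw_x 128.1 tilt [-0.  0.] delta mm [-248.6 -181.9   -2.9] j7 0.04 w 0.0854 F [0.4 0.1 0.1] M [-0.05 -0.    0.02]
```

Request:
step_arm([
  {"rx": 0, "ry": 0, "rz": 0, "dx": -35.6, "dy": -26, "dz": 0, "gripper": 1},
  {"rx": 0, "ry": 0, "rz": 0, "dx": -35.6, "dy": -26, "dz": 0, "gripper": 1},
  {"rx": 0, "ry": 0, "rz": 0, "dx": -35.6, "dy": -26, "dz": 0, "gripper": 1},
  {"rx": 0, "ry": 0, "rz": 0, "dx": -35.6, "dy": -26, "dz": 0, "gripper": 1},
  {"rx": 0, "ry": 0, "rz": 0, "dx": -35.6, "dy": -26, "dz": 0, "gripper": 1},
  {"rx": 0, "ry": 0, "rz": 0, "dx": -35.6, "dy": -26, "dz": 0, "gripper": 1},
  {"rx": 0, "ry": 0, "rz": 0, "dx": -35.6, "dy": -26, "dz": 0, "gripper": 1},
  {"rx": 0, "ry": 0, "rz": -10, "dx": 0, "dy": 0, "dz": 0, "gripper": 1},
  {"rx": 0, "ry": 0, "rz": -10, "dx": 0, "dy": 0, "dz": 0, "gripper": 1},
  {"rx": 0, "ry": 0, "rz": -10, "dx": 0, "dy": 0, "dz": 0, "gripper": 1},
  {"rx": 0, "ry": 0, "rz": -10, "dx": 0, "dy": 0, "dz": 0, "gripper": 1},
  {"rx": 0, "ry": 0, "rz": -10, "dx": 0, "dy": 0, "dz": 0, "gripper": 1},
  {"rx": 0, "ry": 0, "rz": 0, "dx": 0, "dy": 0, "dz": 0, "gripper": 1},
])

```text
clock: 29.5
tcp_pos: [0.572, -0.0735, 0.2522]
orientation: [-0.062, -3.141, -0.0]
contact_force: [0.4, -0.1, 0.1]
grip_width: 0.0856
gripper_force: 0.0
```

```bash
python3 -c "
from h import *
loc()
plan(.572,-.073,.106)"
```

```text
[165. 232.] top [0.475  0.2321] scene [array([0.4703, 0.2321])]
[128. 198.] top [0.5566 0.3267] scene [array([0.5526, 0.3279])]
[165. 197.] top [0.5622 0.239 ] scene [array([0.5546, 0.2394])]
[540. 164.] top [ 0.6701 -0.6866] scene []
t 29.6 tcp [ 0.572  -0.0734  0.2523] yaw_x 177.7 tilt [-0.  0.] delta mm [  0.    0.4 146.3] j7 1.42 w 0.0855 F [-1.   0.3  0.6] M [-0.07  0.    0.02]
```

Request:
step_arm([
  {"rx": 0, "ry": 0, "rz": 0, "dx": 0, "dy": 0, "dz": 25, "gripper": 1},
  {"rx": 0, "ry": 0, "rz": 0, "dx": 0, "dy": 0, "dz": 25, "gripper": 1},
  {"rx": 0, "ry": 0, "rz": 0, "dx": 0, "dy": 0, "dz": 25, "gripper": 1},
  {"rx": 0, "ry": 0, "rz": 0, "dx": 0, "dy": 0, "dz": 25, "gripper": 1},
  {"rx": 0, "ry": 0, "rz": 0, "dx": 0, "dy": 0, "dz": 25, "gripper": 1},
  {"rx": 0, "ry": 0, "rz": 0, "dx": 0, "dy": 0, "dz": 21, "gripper": 1},
  {"rx": 0, "ry": 0, "rz": 0, "dx": 0, "dy": 0, "dz": 0, "gripper": 1},
  {"rx": 0, "ry": 0, "rz": 0, "dx": 0, "dy": 0, "dz": 0, "gripper": -1},
  {"rx": 0, "ry": 0, "rz": 0, "dx": 0, "dy": 0, "dz": 0, "gripper": -1},
  {"rx": 0, "ry": 0, "rz": 0, "dx": 0, "dy": 0, "dz": 0, "gripper": -1},
  {"rx": 0, "ry": 0, "rz": 0, "dx": 0, "dy": 0, "dz": 0, "gripper": -1},
  {"rx": 0, "ry": 0, "rz": 0, "dx": 0, "dy": 0, "dz": 0, "gripper": -1},
  {"rx": 0, "ry": 0, "rz": 0, "dx": 0, "dy": 0, "dz": 0, "gripper": -1},
])

```text
clock: 31.22
tcp_pos: [0.5729, -0.0737, 0.1076]
orientation: [0.055, 3.139, -0.001]
contact_force: [-0.6, -2.4, 6.7]
grip_width: 0.0508
gripper_force: 51.7
```

Request:
step_arm([
  {"rx": 0, "ry": 0, "rz": 8, "dx": 0, "dy": 0, "dz": 0, "gripper": -1},
  {"rx": 0, "ry": 0, "rz": 8, "dx": 0, "dy": 0, "dz": 0, "gripper": -1},
  {"rx": 0, "ry": 0, "rz": 8, "dx": 0, "dy": 0, "dz": 0, "gripper": -1},
  {"rx": 0, "ry": 0, "rz": 8, "dx": 0, "dy": 0, "dz": 0, "gripper": -1},
  {"rx": 0, "ry": 0, "rz": 8, "dx": 0, "dy": 0, "dz": 0, "gripper": -1},
  {"rx": 0, "ry": 0, "rz": 8, "dx": 0, "dy": 0, "dz": 0, "gripper": -1},
  {"rx": 0, "ry": 0, "rz": 8, "dx": 0, "dy": 0, "dz": 0, "gripper": -1},
  {"rx": 0, "ry": 0, "rz": 8, "dx": 0, "dy": 0, "dz": 0, "gripper": -1},
  {"rx": 0, "ry": 0, "rz": 8, "dx": 0, "dy": 0, "dz": 0, "gripper": -1},
  {"rx": 0, "ry": 0, "rz": 8, "dx": 0, "dy": 0, "dz": 0, "gripper": -1},
  {"rx": 0, "ry": 0, "rz": 8, "dx": 0, "dy": 0, "dz": 0, "gripper": -1},
  {"rx": 0, "ry": 0, "rz": 8, "dx": 0, "dy": 0, "dz": 0, "gripper": -1},
  {"rx": 0, "ry": 0, "rz": 8, "dx": 0, "dy": 0, "dz": 0, "gripper": -1},
  {"rx": 0, "ry": 0, "rz": 8, "dx": 0, "dy": 0, "dz": 0, "gripper": -1},
  {"rx": 0, "ry": 0, "rz": 8, "dx": 0, "dy": 0, "dz": 0, "gripper": -1},
  {"rx": 0, "ry": 0, "rz": 8, "dx": 0, "dy": 0, "dz": 0, "gripper": -1},
  {"rx": 0, "ry": 0, "rz": 8, "dx": 0, "dy": 0, "dz": 0, "gripper": -1},
  {"rx": 0, "ry": 0, "rz": 8, "dx": 0, "dy": 0, "dz": 0, "gripper": -1},
  {"rx": 0, "ry": 0, "rz": 8, "dx": 0, "dy": 0, "dz": 0, "gripper": -1},
  {"rx": 0, "ry": 0, "rz": 8, "dx": 0, "dy": 0, "dz": 0, "gripper": -1},
])

```text
clock: 33.72
tcp_pos: [0.5736, -0.0735, 0.1076]
orientation: [3.103, 0.485, 0.006]
contact_force: [0.4, -0.4, 3.1]
grip_width: 0.051
gripper_force: 51.5
```

```bash
python3 -c "
from h import *
plan(.566,.1467,.255)"
```

```text
t 33.73 tcp [ 0.5736 -0.0735  0.1076] yaw_x 17.8 tilt [ 0.004 -0.   ] delta mm [  60.5 -211.8 -147.5] j7 -1.0 w 0.051 F [ 0.4 -0.4  3.1] M [-0.4  -0.15  0.13]
```

Request:
step_arm([
  {"rx": 0, "ry": 0, "rz": 0, "dx": 0, "dy": 0, "dz": -20, "gripper": -1},
  {"rx": 0, "ry": 0, "rz": 0, "dx": 0, "dy": 0, "dz": -40, "gripper": -1},
  {"rx": 0, "ry": 0, "rz": 0, "dx": 0, "dy": 0, "dz": -45, "gripper": -1},
  {"rx": 0, "ry": 0, "rz": 0, "dx": 0, "dy": 0, "dz": -45, "gripper": -1},
  {"rx": 0, "ry": 0, "rz": 0, "dx": 6, "dy": -18, "dz": 0, "gripper": -1},
  {"rx": 0, "ry": 0, "rz": 0, "dx": 10, "dy": -36, "dz": 0, "gripper": -1},
  {"rx": 0, "ry": 0, "rz": 0, "dx": 11, "dy": -40, "dz": 0, "gripper": -1},
  {"rx": 0, "ry": 0, "rz": 0, "dx": 11, "dy": -40, "dz": 0, "gripper": -1},
  {"rx": 0, "ry": 0, "rz": 0, "dx": 11, "dy": -40, "dz": 0, "gripper": -1},
  {"rx": 0, "ry": 0, "rz": 0, "dx": 11, "dy": -37, "dz": 0, "gripper": -1},
  {"rx": 0, "ry": 0, "rz": 0, "dx": 0, "dy": 0, "dz": 0, "gripper": -1},
  {"rx": 0, "ry": 0, "rz": 0, "dx": 0, "dy": 0, "dz": 0, "gripper": -1},
])

```text
clock: 35.22
tcp_pos: [0.5625, 0.1461, 0.2546]
orientation: [3.102, 0.494, -0.005]
contact_force: [-0.7, -0.6, -4.4]
grip_width: 0.0507
gripper_force: 53.9
```

```bash
python3 -c "
from h import *
plan(.566,.1467,.1135); loc()"
```

```text
t 35.23 tcp [0.5625 0.1461 0.2546] yaw_x 18.1 tilt [-0.003 -0.001] delta mm [  3.9   0.4 141.1] j7 -1.49 w 0.0507 F [-0.7 -0.6 -4.4] M [-0.06 -0.05 -0.07]
[540. 164.] top [ 0.6705 -0.6874] scene []
[340. 150.] top [ 0.6911 -0.1884] scene [array([ 0.6959, -0.1866])]
[290. 149.] top [ 0.6904 -0.0637] scene [array([ 0.6968, -0.0612])]
```

Request:
step_arm([
  {"rx": 0, "ry": 0, "rz": 0, "dx": 4, "dy": 0.5, "dz": 25, "gripper": -1},
  {"rx": 0, "ry": 0, "rz": 0, "dx": 0, "dy": 0, "dz": 25, "gripper": -1},
  {"rx": 0, "ry": 0, "rz": 0, "dx": 0, "dy": 0, "dz": 25, "gripper": -1},
  {"rx": 0, "ry": 0, "rz": 0, "dx": 0, "dy": 0, "dz": 20, "gripper": -1},
  {"rx": 0, "ry": 0, "rz": 0, "dx": 0, "dy": 0, "dz": 20, "gripper": -1},
  {"rx": 0, "ry": 0, "rz": 0, "dx": 0, "dy": 0, "dz": 14, "gripper": -1},
  {"rx": 0, "ry": 0, "rz": 0, "dx": 0, "dy": 0, "dz": 6, "gripper": -1},
  {"rx": 0, "ry": 0, "rz": 0, "dx": 0, "dy": 0, "dz": 4, "gripper": -1},
  {"rx": 0, "ry": 0, "rz": 0, "dx": 0, "dy": 0, "dz": 1, "gripper": -1},
  {"rx": 0, "ry": 0, "rz": 0, "dx": 0, "dy": 0, "dz": 1, "gripper": -1},
  {"rx": 0, "ry": 0, "rz": 0, "dx": 0, "dy": 0, "dz": 1, "gripper": -1},
  {"rx": 0, "ry": 0, "rz": 0, "dx": 0, "dy": 0, "dz": 1, "gripper": -1},
  {"rx": 0, "ry": 0, "rz": 0, "dx": 0, "dy": 0, "dz": 0, "gripper": -1},
])

```text
clock: 36.95
tcp_pos: [0.568, 0.1469, 0.1138]
orientation: [-3.102, -0.492, -0.001]
contact_force: [-0.0, 0.1, 0.4]
grip_width: 0.0507
gripper_force: 54.3
```

Request:
step_arm([
  {"rx": 0, "ry": 0, "rz": 0, "dx": 0, "dy": 0, "dz": 1, "gripper": -1},
  {"rx": 0, "ry": 0, "rz": 0, "dx": 0, "dy": 0, "dz": 0, "gripper": 0.6},
  {"rx": 0, "ry": 0, "rz": 0, "dx": 0, "dy": 0, "dz": 0, "gripper": 0.6},
  {"rx": 0, "ry": 0, "rz": 0, "dx": 0, "dy": 0, "dz": 0, "gripper": 0.6},
  {"rx": 0, "ry": 0, "rz": 0, "dx": 0, "dy": 0, "dz": 0, "gripper": 0.6},
  {"rx": 0, "ry": 0, "rz": 0, "dx": 0, "dy": 0, "dz": -20, "gripper": 0.6},
  {"rx": 0, "ry": 0, "rz": 0, "dx": 0, "dy": 0, "dz": -40, "gripper": 0.6},
  {"rx": 0, "ry": 0, "rz": 0, "dx": 0, "dy": 0, "dz": -40, "gripper": 0.6},
  {"rx": 0, "ry": 0, "rz": 0, "dx": 0, "dy": 0, "dz": -40, "gripper": 0.6},
  {"rx": 0, "ry": 0, "rz": -10, "dx": 0, "dy": 0, "dz": 0, "gripper": 1},
  {"rx": 0, "ry": 0, "rz": -10, "dx": 0, "dy": 0, "dz": 0, "gripper": 1},
  {"rx": 0, "ry": 0, "rz": -10, "dx": 0, "dy": 0, "dz": 0, "gripper": 1},
  {"rx": 0, "ry": 0, "rz": -10, "dx": 0, "dy": 0, "dz": 0, "gripper": 1},
  {"rx": 0, "ry": 0, "rz": -10, "dx": 0, "dy": 0, "dz": 0, "gripper": 1},
  {"rx": 0, "ry": 0, "rz": -10, "dx": 0, "dy": 0, "dz": 0, "gripper": 1},
  {"rx": 0, "ry": 0, "rz": -10, "dx": 0, "dy": 0, "dz": 0, "gripper": 1},
  {"rx": 0, "ry": 0, "rz": -10, "dx": 0, "dy": 0, "dz": 0, "gripper": 1},
  {"rx": 0, "ry": 0, "rz": -10, "dx": 0, "dy": 0, "dz": 0, "gripper": 1},
  {"rx": 0, "ry": 0, "rz": -10, "dx": 0, "dy": 0, "dz": 0, "gripper": 1},
  {"rx": 0, "ry": 0, "rz": 0, "dx": 0, "dy": 0, "dz": 0, "gripper": 1},
])

```text
clock: 39.45
tcp_pos: [0.5677, 0.1464, 0.2522]
orientation: [-1.62, -2.692, 0.0]
contact_force: [-0.2, 0.2, -0.2]
grip_width: 0.0854
gripper_force: 0.0
```

```bash
python3 -c "
from h import *
loc()
plan(.693,-.188,.255)"
```

```text
[540. 164.] top [ 0.6701 -0.6866] scene []
[340. 150.] top [ 0.6916 -0.1886] scene [array([ 0.6959, -0.1866])]
[290. 149.] top [ 0.6904 -0.0637] scene [array([ 0.6968, -0.0612])]
t 39.55 tcp [0.5677 0.1465 0.2522] yaw_x 117.8 tilt [-0. -0.] delta mm [-354.3  -45.3   -2.8] j7 0.14 w 0.0852 F [ 0.7 -0.3  0. ] M [ 0.03 -0.03  0.01]
```

Request:
step_arm([
  {"rx": 0, "ry": 0, "rz": 0, "dx": -39.4, "dy": -5, "dz": 0, "gripper": 1},
  {"rx": 0, "ry": 0, "rz": 0, "dx": -39.4, "dy": -5, "dz": 0, "gripper": 1},
  {"rx": 0, "ry": 0, "rz": 0, "dx": -39.4, "dy": -5, "dz": 0, "gripper": 1},
  {"rx": 0, "ry": 0, "rz": 0, "dx": -39.4, "dy": -5, "dz": 0, "gripper": 1},
  {"rx": 0, "ry": 0, "rz": 0, "dx": -39.4, "dy": -5, "dz": 0, "gripper": 1},
  {"rx": 0, "ry": 0, "rz": 0, "dx": -39.4, "dy": -5, "dz": 0, "gripper": 1},
  {"rx": 0, "ry": 0, "rz": 0, "dx": -39.4, "dy": -5, "dz": 0, "gripper": 1},
  {"rx": 0, "ry": 0, "rz": 0, "dx": -39.4, "dy": -5, "dz": 0, "gripper": 1},
  {"rx": 0, "ry": 0, "rz": 0, "dx": -39.4, "dy": -5, "dz": 0, "gripper": 1},
  {"rx": 0, "ry": 0, "rz": -10, "dx": 0, "dy": 0, "dz": 0, "gripper": 1},
  {"rx": 0, "ry": 0, "rz": -10, "dx": 0, "dy": 0, "dz": 0, "gripper": 1},
  {"rx": 0, "ry": 0, "rz": -10, "dx": 0, "dy": 0, "dz": 0, "gripper": 1},
  {"rx": 0, "ry": 0, "rz": -10, "dx": 0, "dy": 0, "dz": 0, "gripper": 1},
  {"rx": 0, "ry": 0, "rz": -10, "dx": 0, "dy": 0, "dz": 0, "gripper": 1},
  {"rx": 0, "ry": 0, "rz": 0, "dx": 0, "dy": 0, "dz": 0, "gripper": 1},
])

```text
clock: 41.42
tcp_pos: [0.6946, -0.1876, 0.2521]
orientation: [-0.333, -3.124, -0.0]
contact_force: [-0.3, 0.4, 0.5]
grip_width: 0.0852
gripper_force: 0.0
```

```bash
python3 -c "
from h import *
loc()
plan(.693,-.188,.106); cv2.imwrite('pics/e.png',np.hstack([cv2.resize(r.grab_frame(n)[70:350,100:480],None,fx=1.05,fy=1.05) for n in('top','scene')]))"
```

```text
[165. 232.] top [0.4749 0.2321] scene [array([0.4712, 0.2402])]
[128. 198.] top [0.5561 0.327 ] scene [array([0.5526, 0.3277])]
[165. 197.] top [0.5622 0.239 ] scene []
[202. 195.] top [0.5683 0.1485] scene [array([0.5642, 0.1489])]
[540. 164.] top [ 0.6701 -0.6866] scene []
[289. 149.] top [ 0.6905 -0.0596] scene [array([ 0.6966, -0.0601])]
t 41.52 tcp [ 0.6946 -0.1875  0.2522] yaw_x 167.8 tilt [-0. -0.] delta mm [  1.4  -0.8 146.2] j7 1.51 w 0.0851 F [-0.9 -0.7 -0.1] M [-0.03 -0.04  0.01]
```

View pics/e.png

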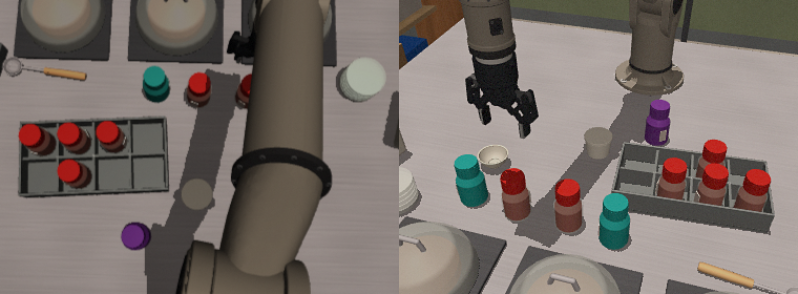

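Three jars now stand in the far row, and the stock jar is untouched. The gripper is above the jar at (340,150).

Request:
step_arm([
  {"rx": 0, "ry": 0, "rz": 0, "dx": 1.5, "dy": -0.8, "dz": 25, "gripper": 1},
  {"rx": 0, "ry": 0, "rz": 0, "dx": 0, "dy": 0, "dz": 25, "gripper": 1},
  {"rx": 0, "ry": 0, "rz": 0, "dx": 0, "dy": 0, "dz": 25, "gripper": 1},
  {"rx": 0, "ry": 0, "rz": 0, "dx": 0, "dy": 0, "dz": 25, "gripper": 1},
  {"rx": 0, "ry": 0, "rz": 0, "dx": 0, "dy": 0, "dz": 25, "gripper": 1},
  {"rx": 0, "ry": 0, "rz": 0, "dx": 0, "dy": 0, "dz": 21, "gripper": 1},
  {"rx": 0, "ry": 0, "rz": 0, "dx": 0, "dy": 0, "dz": 0, "gripper": 1},
  {"rx": 0, "ry": 0, "rz": 0, "dx": 0, "dy": 0, "dz": 0, "gripper": -1},
  {"rx": 0, "ry": 0, "rz": 0, "dx": 0, "dy": 0, "dz": 0, "gripper": -1},
  {"rx": 0, "ry": 0, "rz": 0, "dx": 0, "dy": 0, "dz": 0, "gripper": -1},
  {"rx": 0, "ry": 0, "rz": 0, "dx": 0, "dy": 0, "dz": 0, "gripper": -1},
  {"rx": 0, "ry": 0, "rz": 0, "dx": 0, "dy": 0, "dz": 0, "gripper": -1},
  {"rx": 0, "ry": 0, "rz": 0, "dx": 0, "dy": 0, "dz": 0, "gripper": -1},
])

```text
clock: 43.25
tcp_pos: [0.6939, -0.1886, 0.1079]
orientation: [0.328, 3.122, -0.001]
contact_force: [-1.3, -0.7, 5.5]
grip_width: 0.0507
gripper_force: 52.4
```

Request:
step_arm([
  {"rx": 0, "ry": 0, "rz": 8, "dx": 0, "dy": 0, "dz": 0, "gripper": -1},
  {"rx": 0, "ry": 0, "rz": 8, "dx": 0, "dy": 0, "dz": 0, "gripper": -1},
  {"rx": 0, "ry": 0, "rz": 8, "dx": 0, "dy": 0, "dz": 0, "gripper": -1},
  {"rx": 0, "ry": 0, "rz": 8, "dx": 0, "dy": 0, "dz": 0, "gripper": -1},
  {"rx": 0, "ry": 0, "rz": 8, "dx": 0, "dy": 0, "dz": 0, "gripper": -1},
  {"rx": 0, "ry": 0, "rz": 8, "dx": 0, "dy": 0, "dz": 0, "gripper": -1},
  {"rx": 0, "ry": 0, "rz": 8, "dx": 0, "dy": 0, "dz": 0, "gripper": -1},
  {"rx": 0, "ry": 0, "rz": 8, "dx": 0, "dy": 0, "dz": 0, "gripper": -1},
  {"rx": 0, "ry": 0, "rz": 8, "dx": 0, "dy": 0, "dz": 0, "gripper": -1},
  {"rx": 0, "ry": 0, "rz": 8, "dx": 0, "dy": 0, "dz": 0, "gripper": -1},
  {"rx": 0, "ry": 0, "rz": 8, "dx": 0, "dy": 0, "dz": 0, "gripper": -1},
  {"rx": 0, "ry": 0, "rz": 8, "dx": 0, "dy": 0, "dz": 0, "gripper": -1},
  {"rx": 0, "ry": 0, "rz": 8, "dx": 0, "dy": 0, "dz": 0, "gripper": -1},
  {"rx": 0, "ry": 0, "rz": 8, "dx": 0, "dy": 0, "dz": 0, "gripper": -1},
  {"rx": 0, "ry": 0, "rz": 8, "dx": 0, "dy": 0, "dz": 0, "gripper": -1},
  {"rx": 0, "ry": 0, "rz": 8, "dx": 0, "dy": 0, "dz": 0, "gripper": -1},
  {"rx": 0, "ry": 0, "rz": 8, "dx": 0, "dy": 0, "dz": 0, "gripper": -1},
  {"rx": 0, "ry": 0, "rz": 8, "dx": 0, "dy": 0, "dz": 0, "gripper": -1},
  {"rx": 0, "ry": 0, "rz": 8, "dx": 0, "dy": 0, "dz": 0, "gripper": -1},
  {"rx": 0, "ry": 0, "rz": 8, "dx": 0, "dy": 0, "dz": 0, "gripper": -1},
])

```text
clock: 45.75
tcp_pos: [0.6945, -0.1886, 0.1079]
orientation: [3.133, 0.214, 0.005]
contact_force: [0.8, -1.4, 4.4]
grip_width: 0.051
gripper_force: 52.5
```

```bash
python3 -c "
from h import *
plan(.571,.059,.255)"
```

```text
t 45.75 tcp [ 0.6945 -0.1886  0.1079] yaw_x 7.8 tilt [ 0.004 -0.001] delta mm [ -88.2 -261.8 -147.9] j7 -0.84 w 0.051 F [ 0.8 -1.4  4.4] M [-0.47 -0.14  0.1 ]
```

Request:
step_arm([
  {"rx": 0, "ry": 0, "rz": 0, "dx": 0, "dy": 0, "dz": -20, "gripper": -1},
  {"rx": 0, "ry": 0, "rz": 0, "dx": 0, "dy": 0, "dz": -40, "gripper": -1},
  {"rx": 0, "ry": 0, "rz": 0, "dx": 0, "dy": 0, "dz": -45, "gripper": -1},
  {"rx": 0, "ry": 0, "rz": 0, "dx": 0, "dy": 0, "dz": -45, "gripper": -1},
  {"rx": 0, "ry": 0, "rz": 0, "dx": -7, "dy": -22, "dz": 0, "gripper": -1},
  {"rx": 0, "ry": 0, "rz": 0, "dx": -13, "dy": -40, "dz": 0, "gripper": -1},
  {"rx": 0, "ry": 0, "rz": 0, "dx": -13, "dy": -40, "dz": 0, "gripper": -1},
  {"rx": 0, "ry": 0, "rz": 0, "dx": -13, "dy": -40, "dz": 0, "gripper": -1},
  {"rx": 0, "ry": 0, "rz": 0, "dx": -13, "dy": -40, "dz": 0, "gripper": -1},
  {"rx": 0, "ry": 0, "rz": 0, "dx": -13, "dy": -40, "dz": 0, "gripper": -1},
  {"rx": 0, "ry": 0, "rz": 0, "dx": -13, "dy": -40, "dz": 0, "gripper": -1},
  {"rx": 0, "ry": 0, "rz": 0, "dx": 0, "dy": 0, "dz": 0, "gripper": -1},
  {"rx": 0, "ry": 0, "rz": 0, "dx": 0, "dy": 0, "dz": 0, "gripper": -1},
])

```text
clock: 47.38
tcp_pos: [0.5718, 0.0592, 0.2566]
orientation: [3.134, 0.223, -0.0]
contact_force: [-0.3, -1.8, -5.6]
grip_width: 0.0505
gripper_force: 54.6
```

```bash
python3 -c "
from h import *
plan(.571,.059,.1135); loc()"
```

```text
t 47.38 tcp [0.5718 0.0592 0.2566] yaw_x 8.2 tilt [-0. -0.] delta mm [-8.000e-01  1.000e-01  1.431e+02] j7 -1.33 w 0.0505 F [-0.3 -1.8 -5.6] M [-0.08 -0.04  0.02]
[128. 198.] top [0.5564 0.3268] scene [array([0.5515, 0.3279])]
[540. 164.] top [ 0.6703 -0.6869] scene []
[290. 149.] top [ 0.6904 -0.0637] scene [array([ 0.6968, -0.0612])]
```

Request:
step_arm([
  {"rx": 0, "ry": 0, "rz": 0, "dx": 0, "dy": 0, "dz": 25, "gripper": -1},
  {"rx": 0, "ry": 0, "rz": 0, "dx": 0, "dy": 0, "dz": 25, "gripper": -1},
  {"rx": 0, "ry": 0, "rz": 0, "dx": 0, "dy": 0, "dz": 25, "gripper": -1},
  {"rx": 0, "ry": 0, "rz": 0, "dx": 0, "dy": 0, "dz": 20, "gripper": -1},
  {"rx": 0, "ry": 0, "rz": 0, "dx": 0, "dy": 0, "dz": 20, "gripper": -1},
  {"rx": 0, "ry": 0, "rz": 0, "dx": 0, "dy": 0, "dz": 15, "gripper": -1},
  {"rx": 0, "ry": 0, "rz": 0, "dx": 0, "dy": 0, "dz": 6, "gripper": -1},
  {"rx": 0, "ry": 0, "rz": 0, "dx": 0, "dy": 0, "dz": 4, "gripper": -1},
  {"rx": 0, "ry": 0, "rz": 0, "dx": 0, "dy": 0, "dz": 1, "gripper": -1},
  {"rx": 0, "ry": 0, "rz": 0, "dx": 0, "dy": 0, "dz": 1, "gripper": -1},
  {"rx": 0, "ry": 0, "rz": 0, "dx": 0, "dy": 0, "dz": 1, "gripper": -1},
  {"rx": 0, "ry": 0, "rz": 0, "dx": 0, "dy": 0, "dz": 1, "gripper": -1},
  {"rx": 0, "ry": 0, "rz": 0, "dx": 0, "dy": 0, "dz": 0, "gripper": -1},
])

```text
clock: 49.1
tcp_pos: [0.573, 0.0599, 0.1139]
orientation: [-3.132, -0.22, -0.002]
contact_force: [-3.9, 1.3, 8.6]
grip_width: 0.0504
gripper_force: 56.2
```

Request:
step_arm([
  {"rx": 0, "ry": 0, "rz": 0, "dx": 0, "dy": 0, "dz": 0, "gripper": 0.6},
  {"rx": 0, "ry": 0, "rz": 0, "dx": 0, "dy": 0, "dz": 0, "gripper": 0.6},
  {"rx": 0, "ry": 0, "rz": 0, "dx": 0, "dy": 0, "dz": 0, "gripper": 0.6},
  {"rx": 0, "ry": 0, "rz": 0, "dx": 0, "dy": 0, "dz": 0, "gripper": 0.6},
  {"rx": 0, "ry": 0, "rz": 0, "dx": 0, "dy": 0, "dz": -20, "gripper": 0.6},
  {"rx": 0, "ry": 0, "rz": 0, "dx": 0, "dy": 0, "dz": -40, "gripper": 0.6},
  {"rx": 0, "ry": 0, "rz": 0, "dx": 0, "dy": 0, "dz": -40, "gripper": 0.6},
  {"rx": 0, "ry": 0, "rz": 0, "dx": 0, "dy": 0, "dz": -40, "gripper": 0.6},
  {"rx": 0, "ry": 0, "rz": -10, "dx": 0, "dy": 0, "dz": 0, "gripper": 1},
  {"rx": 0, "ry": 0, "rz": -10, "dx": 0, "dy": 0, "dz": 0, "gripper": 1},
  {"rx": 0, "ry": 0, "rz": -10, "dx": 0, "dy": 0, "dz": 0, "gripper": 1},
  {"rx": 0, "ry": 0, "rz": -10, "dx": 0, "dy": 0, "dz": 0, "gripper": 1},
  {"rx": 0, "ry": 0, "rz": -10, "dx": 0, "dy": 0, "dz": 0, "gripper": 1},
  {"rx": 0, "ry": 0, "rz": -10, "dx": 0, "dy": 0, "dz": 0, "gripper": 1},
  {"rx": 0, "ry": 0, "rz": -10, "dx": 0, "dy": 0, "dz": 0, "gripper": 1},
  {"rx": 0, "ry": 0, "rz": -10, "dx": 0, "dy": 0, "dz": 0, "gripper": 1},
  {"rx": 0, "ry": 0, "rz": -10, "dx": 0, "dy": 0, "dz": 0, "gripper": 1},
  {"rx": 0, "ry": 0, "rz": -10, "dx": 0, "dy": 0, "dz": 0, "gripper": 1},
  {"rx": 0, "ry": 0, "rz": -10, "dx": 0, "dy": 0, "dz": 0, "gripper": 1},
  {"rx": 0, "ry": 0, "rz": 0, "dx": 0, "dy": 0, "dz": 0, "gripper": 1},
])

```text
clock: 51.6
tcp_pos: [0.5725, 0.059, 0.2536]
orientation: [1.62, 2.69, 0.001]
contact_force: [-0.6, -0.1, -1.1]
grip_width: 0.0855
gripper_force: 0.0
```

```bash
python3 -c "
from h import *
loc()
plan(.693,-.063,.255)"
```

```text
[128. 198.] top [0.5564 0.3268] scene [array([0.5515, 0.3281])]
[163. 196.] top [0.5623 0.2389] scene [array([0.5546, 0.2394])]
[540. 164.] top [ 0.6705 -0.6874] scene []
[290. 148.] top [ 0.6904 -0.0637] scene [array([ 0.6968, -0.0612])]
t 51.7 tcp [0.5724 0.0592 0.2531] yaw_x 117.8 tilt [ 0.001 -0.   ] delta mm [-164.3   49.7   -1.8] j7 0.4 w 0.0854 F [ 0.   0.2 -0. ] M [-0.03  0.01  0.03]
```

Request:
step_arm([
  {"rx": 0, "ry": 0, "rz": 0, "dx": -33, "dy": 10, "dz": 0, "gripper": 0.8},
  {"rx": 0, "ry": 0, "rz": 0, "dx": -33, "dy": 10, "dz": 0, "gripper": 0.8},
  {"rx": 0, "ry": 0, "rz": 0, "dx": -33, "dy": 10, "dz": 0, "gripper": 0.8},
  {"rx": 0, "ry": 0, "rz": 0, "dx": -33, "dy": 10, "dz": 0, "gripper": 0.8},
  {"rx": 0, "ry": 0, "rz": 0, "dx": -32.5, "dy": 10, "dz": 0, "gripper": 0.8},
  {"rx": 0, "ry": 0, "rz": -10, "dx": 0, "dy": 0, "dz": 0, "gripper": 0.8},
  {"rx": 0, "ry": 0, "rz": -10, "dx": 0, "dy": 0, "dz": 0, "gripper": 0.8},
  {"rx": 0, "ry": 0, "rz": -10, "dx": 0, "dy": 0, "dz": 0, "gripper": 0.8},
  {"rx": 0, "ry": 0, "rz": -10, "dx": 0, "dy": 0, "dz": 0, "gripper": 0.8},
  {"rx": 0, "ry": 0, "rz": -10, "dx": 0, "dy": 0, "dz": 0, "gripper": 0.8},
  {"rx": 0, "ry": 0, "rz": 0, "dx": 0, "dy": 0, "dz": 0, "gripper": 0.8},
])

```text
clock: 53.08
tcp_pos: [0.6937, -0.0623, 0.2525]
orientation: [0.334, 3.124, -0.0]
contact_force: [-0.7, -1.0, -0.1]
grip_width: 0.0768
gripper_force: 0.0
```

```bash
python3 -c "
from h import *
loc()
plan(.693,-.063,.106)"
```

```text
[165. 232.] top [0.4753 0.2319] scene [array([0.4703, 0.2319])]
[128. 198.] top [0.5566 0.3267] scene [array([0.5514, 0.3279])]
[165. 196.] top [0.5622 0.239 ] scene [array([0.5546, 0.2394])]
[202. 195.] top [0.5687 0.1489] scene [array([0.5642, 0.1487])]
[235. 194.] top [0.571  0.0648] scene []
[540. 164.] top [ 0.6701 -0.6866] scene []
t 53.17 tcp [ 0.6937 -0.0622  0.2524] yaw_x 167.7 tilt [-0. -0.] delta mm [  0.5  -0.9 146.4] j7 1.44 w 0.0772 F [-0.2  0.4  0.6] M [0.03 0.07 0.02]
```

Request:
step_arm([
  {"rx": 0, "ry": 0, "rz": 0, "dx": 0.5, "dy": -1, "dz": 25, "gripper": 0.8},
  {"rx": 0, "ry": 0, "rz": 0, "dx": 0, "dy": 0, "dz": 25, "gripper": 0.8},
  {"rx": 0, "ry": 0, "rz": 0, "dx": 0, "dy": 0, "dz": 25, "gripper": 0.8},
  {"rx": 0, "ry": 0, "rz": 0, "dx": 0, "dy": 0, "dz": 25, "gripper": 0.8},
  {"rx": 0, "ry": 0, "rz": 0, "dx": 0, "dy": 0, "dz": 25, "gripper": 0.8},
  {"rx": 0, "ry": 0, "rz": 0, "dx": 0, "dy": 0, "dz": 21, "gripper": 0.8},
  {"rx": 0, "ry": 0, "rz": 0, "dx": 0, "dy": 0, "dz": 0, "gripper": 0.8},
  {"rx": 0, "ry": 0, "rz": 0, "dx": 0, "dy": 0, "dz": 0, "gripper": -1},
  {"rx": 0, "ry": 0, "rz": 0, "dx": 0, "dy": 0, "dz": 0, "gripper": -1},
  {"rx": 0, "ry": 0, "rz": 0, "dx": 0, "dy": 0, "dz": 0, "gripper": -1},
  {"rx": 0, "ry": 0, "rz": 0, "dx": 0, "dy": 0, "dz": 0, "gripper": -1},
  {"rx": 0, "ry": 0, "rz": 0, "dx": 0, "dy": 0, "dz": 0, "gripper": -1},
  {"rx": 0, "ry": 0, "rz": 0, "dx": 0, "dy": 0, "dz": 0, "gripper": -1},
])

```text
clock: 54.8
tcp_pos: [0.6939, -0.0635, 0.1078]
orientation: [0.328, 3.122, -0.0]
contact_force: [-1.4, -1.0, 6.1]
grip_width: 0.0507
gripper_force: 52.7
```

Request:
step_arm([
  {"rx": 0, "ry": 0, "rz": 8, "dx": 0, "dy": 0, "dz": 0, "gripper": -1},
  {"rx": 0, "ry": 0, "rz": 8, "dx": 0, "dy": 0, "dz": 0, "gripper": -1},
  {"rx": 0, "ry": 0, "rz": 8, "dx": 0, "dy": 0, "dz": 0, "gripper": -1},
  {"rx": 0, "ry": 0, "rz": 8, "dx": 0, "dy": 0, "dz": 0, "gripper": -1},
  {"rx": 0, "ry": 0, "rz": 8, "dx": 0, "dy": 0, "dz": 0, "gripper": -1},
  {"rx": 0, "ry": 0, "rz": 8, "dx": 0, "dy": 0, "dz": 0, "gripper": -1},
  {"rx": 0, "ry": 0, "rz": 8, "dx": 0, "dy": 0, "dz": 0, "gripper": -1},
  {"rx": 0, "ry": 0, "rz": 8, "dx": 0, "dy": 0, "dz": 0, "gripper": -1},
  {"rx": 0, "ry": 0, "rz": 8, "dx": 0, "dy": 0, "dz": 0, "gripper": -1},
  {"rx": 0, "ry": 0, "rz": 8, "dx": 0, "dy": 0, "dz": 0, "gripper": -1},
  {"rx": 0, "ry": 0, "rz": 8, "dx": 0, "dy": 0, "dz": 0, "gripper": -1},
  {"rx": 0, "ry": 0, "rz": 8, "dx": 0, "dy": 0, "dz": 0, "gripper": -1},
  {"rx": 0, "ry": 0, "rz": 8, "dx": 0, "dy": 0, "dz": 0, "gripper": -1},
  {"rx": 0, "ry": 0, "rz": 8, "dx": 0, "dy": 0, "dz": 0, "gripper": -1},
  {"rx": 0, "ry": 0, "rz": 8, "dx": 0, "dy": 0, "dz": 0, "gripper": -1},
  {"rx": 0, "ry": 0, "rz": 8, "dx": 0, "dy": 0, "dz": 0, "gripper": -1},
  {"rx": 0, "ry": 0, "rz": 8, "dx": 0, "dy": 0, "dz": 0, "gripper": -1},
  {"rx": 0, "ry": 0, "rz": 8, "dx": 0, "dy": 0, "dz": 0, "gripper": -1},
  {"rx": 0, "ry": 0, "rz": 8, "dx": 0, "dy": 0, "dz": 0, "gripper": -1},
  {"rx": 0, "ry": 0, "rz": 8, "dx": 0, "dy": 0, "dz": 0, "gripper": -1},
])

```text
clock: 57.3
tcp_pos: [0.6944, -0.0631, 0.1079]
orientation: [3.134, 0.214, 0.005]
contact_force: [0.2, -0.7, 5.7]
grip_width: 0.0507
gripper_force: 52.8
```

```bash
python3 -c "
from h import *
plan(.482,.0535,.255)"
```

```text
t 57.3 tcp [ 0.6944 -0.0631  0.1079] yaw_x 7.8 tilt [ 0.003 -0.   ] delta mm [-194.1 -144.3 -147.9] j7 -0.86 w 0.0507 F [ 0.2 -0.7  5.7] M [-0.19 -0.03  0.15]
```

Request:
step_arm([
  {"rx": 0, "ry": 0, "rz": 0, "dx": 0, "dy": 0, "dz": -20, "gripper": -1},
  {"rx": 0, "ry": 0, "rz": 0, "dx": 0, "dy": 0, "dz": -45, "gripper": -1},
  {"rx": 0, "ry": 0, "rz": 0, "dx": 0, "dy": 0, "dz": -45, "gripper": -1},
  {"rx": 0, "ry": 0, "rz": 0, "dx": 0, "dy": 0, "dz": -45, "gripper": -1},
  {"rx": 0, "ry": 0, "rz": 0, "dx": -16, "dy": -12, "dz": 0, "gripper": -1},
  {"rx": 0, "ry": 0, "rz": 0, "dx": -32, "dy": -24, "dz": 0, "gripper": -1},
  {"rx": 0, "ry": 0, "rz": 0, "dx": -32, "dy": -24, "dz": 0, "gripper": -1},
  {"rx": 0, "ry": 0, "rz": 0, "dx": -32, "dy": -24, "dz": 0, "gripper": -1},
  {"rx": 0, "ry": 0, "rz": 0, "dx": -32, "dy": -24, "dz": 0, "gripper": -1},
  {"rx": 0, "ry": 0, "rz": 0, "dx": -32, "dy": -24, "dz": 0, "gripper": -1},
  {"rx": 0, "ry": 0, "rz": 0, "dx": -16, "dy": -12, "dz": 0, "gripper": -1},
  {"rx": 0, "ry": 0, "rz": 0, "dx": 0, "dy": 0, "dz": 0, "gripper": -1},
  {"rx": 0, "ry": 0, "rz": 0, "dx": 0, "dy": 0, "dz": 0, "gripper": -1},
])

```text
clock: 58.92
tcp_pos: [0.4832, 0.0526, 0.2617]
orientation: [-3.133, -0.222, -0.001]
contact_force: [-0.3, 0.1, -4.2]
grip_width: 0.0512
gripper_force: 54.0
```

```bash
python3 -c "
from h import *
plan(.4825,.0535,.1135)"
```

```text
t 58.92 tcp [0.4832 0.0526 0.2617] yaw_x 8.1 tilt [0.001 0.001] delta mm [ -0.7  -1.  148.2] j7 -1.23 w 0.0512 F [-0.3  0.1 -4.2] M [-0.02 -0.06 -0.01]
```

Request:
step_arm([
  {"rx": 0, "ry": 0, "rz": 0, "dx": -0.5, "dy": -1, "dz": 25, "gripper": -1},
  {"rx": 0, "ry": 0, "rz": 0, "dx": 0, "dy": 0, "dz": 25, "gripper": -1},
  {"rx": 0, "ry": 0, "rz": 0, "dx": 0, "dy": 0, "dz": 25, "gripper": -1},
  {"rx": 0, "ry": 0, "rz": 0, "dx": 0, "dy": 0, "dz": 25, "gripper": -1},
  {"rx": 0, "ry": 0, "rz": 0, "dx": 0, "dy": 0, "dz": 20, "gripper": -1},
  {"rx": 0, "ry": 0, "rz": 0, "dx": 0, "dy": 0, "dz": 15, "gripper": -1},
  {"rx": 0, "ry": 0, "rz": 0, "dx": 0, "dy": 0, "dz": 6, "gripper": -1},
  {"rx": 0, "ry": 0, "rz": 0, "dx": 0, "dy": 0, "dz": 4, "gripper": -1},
  {"rx": 0, "ry": 0, "rz": 0, "dx": 0, "dy": 0, "dz": 1, "gripper": -1},
  {"rx": 0, "ry": 0, "rz": 0, "dx": 0, "dy": 0, "dz": 1, "gripper": -1},
  {"rx": 0, "ry": 0, "rz": 0, "dx": 0, "dy": 0, "dz": 1, "gripper": -1},
  {"rx": 0, "ry": 0, "rz": 0, "dx": 0, "dy": 0, "dz": 0, "gripper": -1},
])

```text
clock: 60.42
tcp_pos: [0.4826, 0.054, 0.1138]
orientation: [-3.133, -0.22, -0.001]
contact_force: [-0.8, 1.2, 2.7]
grip_width: 0.0506
gripper_force: 54.9
```

Down on the floor. I release, rise, and back off to the right for a final look.

Request:
step_arm([
  {"rx": 0, "ry": 0, "rz": 0, "dx": 0, "dy": 0, "dz": 0.5, "gripper": 0.6},
  {"rx": 0, "ry": 0, "rz": 0, "dx": 0, "dy": 0, "dz": 0, "gripper": 0.6},
  {"rx": 0, "ry": 0, "rz": 0, "dx": 0, "dy": 0, "dz": 0, "gripper": 0.6},
  {"rx": 0, "ry": 0, "rz": 0, "dx": 0, "dy": 0, "dz": 0, "gripper": 0.6},
  {"rx": 0, "ry": 0, "rz": 0, "dx": 0, "dy": 0, "dz": -20, "gripper": 0.6},
  {"rx": 0, "ry": 0, "rz": 0, "dx": 0, "dy": 0, "dz": -40, "gripper": 0.6},
  {"rx": 0, "ry": 0, "rz": 0, "dx": 0, "dy": 0, "dz": -40, "gripper": 0.6},
  {"rx": 0, "ry": 0, "rz": 0, "dx": 0, "dy": 0, "dz": -40, "gripper": 0.6},
  {"rx": 0, "ry": 0, "rz": 0, "dx": 0, "dy": 0, "dz": -20, "gripper": 0.6},
  {"rx": 0, "ry": 0, "rz": 0, "dx": 0, "dy": 40, "dz": 0, "gripper": 0.6},
  {"rx": 0, "ry": 0, "rz": 0, "dx": 0, "dy": 40, "dz": 0, "gripper": 0.6},
  {"rx": 0, "ry": 0, "rz": 0, "dx": 0, "dy": 40, "dz": 0, "gripper": 0.6},
  {"rx": 0, "ry": 0, "rz": 0, "dx": 0, "dy": 40, "dz": 0, "gripper": 0.6},
  {"rx": 0, "ry": 0, "rz": 0, "dx": 0, "dy": 40, "dz": 0, "gripper": 0.6},
  {"rx": 0, "ry": 0, "rz": 0, "dx": 0, "dy": 40, "dz": 0, "gripper": 0.6},
  {"rx": 0, "ry": 0, "rz": 0, "dx": 0, "dy": 40, "dz": 0, "gripper": 0.6},
  {"rx": 0, "ry": 0, "rz": 0, "dx": 0, "dy": 40, "dz": 0, "gripper": 0.6},
  {"rx": 0, "ry": 0, "rz": 0, "dx": 0, "dy": 0, "dz": 0, "gripper": 0.6},
  {"rx": 0, "ry": 0, "rz": 0, "dx": 0, "dy": 0, "dz": 0, "gripper": 0.6},
])

```text
clock: 62.8
tcp_pos: [0.5267, -0.2626, 0.2725]
orientation: [-3.133, -0.22, 0.001]
contact_force: [0.7, 1.2, -0.5]
grip_width: 0.0687
gripper_force: 0.0
```

```bash
python3 -c "
from h import *
loc()
cv2.imwrite('pics/f.png',np.hstack([cv2.resize(r.grab_frame(n)[70:350,100:480],None,fx=1.05,fy=1.05) for n in('top','scene')]))"
```

```text
[238. 231.] top [0.4816 0.055 ] scene []
[165. 232.] top [0.475  0.2321] scene []
[128. 198.] top [0.5561 0.327 ] scene [array([0.5504, 0.3284])]
[165. 197.] top [0.5622 0.239 ] scene [array([0.5546, 0.2394])]
[238. 194.] top [0.5728 0.061 ] scene [array([0.5678, 0.0609])]
[202. 195.] top [0.5687 0.1489] scene [array([0.5642, 0.1489])]
[540. 164.] top [ 0.6703 -0.6869] scene []
```

View pics/f.png

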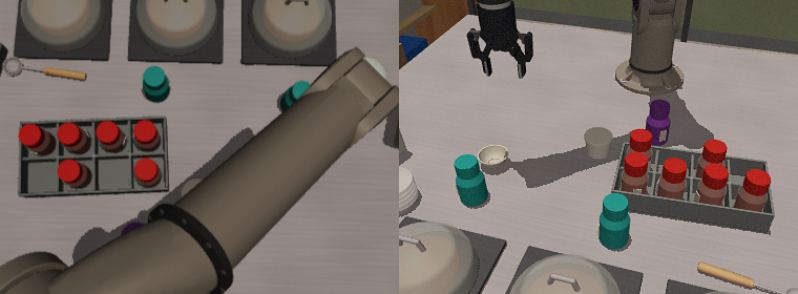

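All five jars and the stock jar stand upright in the crate, and the bowl, tub and look-alikes have not moved.

```bash
python3 -c "
from bench import r
print(r.hand_in())"
```

```text
the job is handed in; nothing more can be done
None
```

I turned all five counter-jar caps 160° clockwise, more than the longest slack travel, and stood each jar in its own crate cell, then handed the job in at about 63 s; the hand-in returned no verdict.

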